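# Touch off the block heater and load its tube blocks

## Robot

A 6-joint arm with a two-finger parallel gripper is mounted at the origin on the work surface. World frame = base frame: x ahead of the robot, y to its left, z up, the work surface at z = 0. Lengths are in mm, angles in rad, forces in N, time in s.
With the tool pointing down it reaches from about 425 to 950 mm from the base axis. Payload 14.7 kg.
Tool frame: the origin (TCP) lies on the front face of the gripper's body, between the roots of the fingers; the fingertips stand 73 mm ahead of it and the grasp point (between the pads) lies 54 mm ahead of it; z points along the fingers, y is the direction in which the jaws open and shut (so a half turn about z gives the same grasp; the last joint's range is limited). The gripper opens to 85 mm and grips with 20 to 120 N. Pads are 22 mm wide; open, the fingers measure 114 mm over their backs; the gripper's body (76 mm by 85 mm) begins 54 mm behind the grasp point. The pads swing forward as they close: fully open they stand 13 mm farther back than shut.
Start: joints at [1.245, 0.48, 1.596, -0, 1.065, -0.047], TCP at [178.857, 624.902, 303.897] pointing down, gripper open.
Joint ranges: [-2.75, 2.75], [-0.82, 2.05], [0.23, 2.67], [-1.56, 4.7], [0.09, 2.69], [-2.92, 2.92]. Speed limits (rad/s): [1.89, 1.89, 2.39, 3.01, 3.01, 3.01].

## Interface

Orientations are given as a unit quaternion [w, x, y, z].
In Python, from bench import status, snapshot, manip, recognise gives the robot as it stands.
- The arm moves only by the tool jog_arm, never from a script. Its argument "series" is a list of rows, each an object with "offset": the shift along the tool's x, y, z each as a share of 150 mm, from -1 to 1, a list of three; "turn": the turn about the tool's z as a share of 180 degrees, from -1 to 1. In form: [{"offset": [tx, ty, tz], "turn": turn}, ...]. A call has 1 to 5 rows; each row is the pose to reach, as a shift and turn from the pose commanded when the call began, along the tool's axes at that moment, turning the shorter way round; what a row does not reach only later rows make up. A row lasts 1/8 s, in which the tool goes at most 62.5 mm and 10.7 degrees, less where a joint would pass 70% of its speed; a pose out of reach is approached as far as the arm can. A call with a number of a shift or a turn outside -1 to 1 is refused whole. A call with a gripper value outside its range is refused whole. "hand" is the opening, from -1 (shut) to 1 (fully open), set as the call begins (left out, the last holds). The fingers move at their own pace and stop on an object; the grip force is fixed at half the most. Time passes only in rows, so rows that repeat a pose let the fingers close. It gives the time, the measured TCP pose, the force and the opening at its end, in the units of the state.
- status.read_state(): the state, without advancing time (a new reading comes with each control period).
- snapshot(name): name is "side" or "top"; returns a dict with "img" (400x640x3 uint8, red, green, blue), "fx", "fy", "cx", "cy" (pixels), "extrinsics" (4x4, takes a point from camera to world coordinates). Camera axes: x right, y down, z forward; pixel columns grow to the right and rows downward; lengths in mm; the calibration is good to about 2 mm. A picture is of the moment at which its call begins. There is no depth.
- manip.hand_in(): hands the job in, once; it reports no verdict.
Trained networks look in the newest picture that a camera, given by its name, has taken for a name from the list of things; names that differ only in an ending like _2 or _b are one class to them, and where a whole thing is asked for, a point or a joint stands for the part that bears it (a point fixed in the world has none). Each returns a list of dicts, best first, with "score" (0 to 1); they miss things now and then, are a little off and sometimes report something else, mostly with a low value. They report only what shows in the picture. A call takes as long as a camera call. They do not tell look-alikes from the thing itself.
- recognise(camera, target): "at" ([x, y, z] in mm, in world coordinates, good to about 4 mm: the middle of the surface that is visible of it).
The state is a dict: "clock": time; "joint_pos": joint angles; "qd": joint speeds; "tau": joint torques, N m; "ee_pos": TCP position; "tcp_rot": TCP orientation; "contact_force": force on the tool from outside, world axes, zero at the start; "ft_torque": the same for the moment, N m; "finger_gap": opening from 0.0 (shut) to 1.0 (fully open).
Only numpy, scipy, OpenCV 4.12 (cv2) and the standard library are available. Lean on these libraries where they do the work, as an engineer would, in place of code of your own. Each camera call takes 0.05 s, during which the arm holds its last target.

## Task

The block heater has been shifted on the bench. With the touch probe's ball tip, touch off its three steel buttons to locate it - first the left one on the long front face, then the right one on that face, then the one on its left end - and lay the probe back in its tray; then set every aluminium tube block that is on the bench into a recess of the heater (one each, any recess), press each one down until its top is flush with the housing, and only when all are home push the power lever over to on. Leave the other things on the bench where they stand.

Things in the scene. Friction and masses are not known exactly. Their poses are not given: they have to be found in the camera images.
- heater: white block heater fixed to the bench, 120 mm deep (x) by 300 mm long (y); origin at the centre of its underside, x to its back (away from the robot), y to its left, z up. Its long part (y -81 to +150 mm) is 62 mm high with three recesses side by side; its right end (y -81 to -150 mm) is 36 mm high and carries the power lever. Turned up to 12 degrees
- recess1 (a point): centre of the mouth of the left recess (heater x 0, y +106 mm), 62 mm above the bench; recess 83 mm (x) by 63 mm (y), 40 mm deep. A copper pad in its floor stands 8 mm up; it slides stiffly straight down (no spring, about 10 N moves it) and stays down, so a tube block just set in stands 8 mm proud until pressed home
- recess2 (a point): the same for the middle recess (heater y +34 mm)
- recess3 (a point): the same for the right recess (heater y -38 mm)
- touch1 (a point): centre of the outer face of the left round steel touch-off button (26 mm across, standing 3 mm off the face) on the heater's long front face (the one towards the robot), 34 mm above the bench, at heater x -63, y +85 mm
- touch2 (a point): the same for the right touch-off button on the long front face, at heater x -63, y -40 mm
- touch3 (a point): the same for the touch-off button on the heater's left end face, at heater x 0, y +153 mm, 34 mm above the bench; the face looks to heater +y
- power (a joint): power lever on the heater's low right end: 0 = off, leaning to the robot (heater -x); 1.0 rad = on, leaning to heater +x. It stays where it is left
- power_tip (a point): centre of the 26 mm ball at the end of the power lever (heater y about -115 mm), 106 mm above the bench when off; the lever is 55 mm long, pivots across the heater 58 mm above the bench and moves lightly (under 3 N); push the ball to heater +x, it travels about 53 mm
- probe: touch probe, 120 g, lying flat: black square handle 80 mm long (its x, -40 to +40 mm), 26 mm wide (y) and 28 mm high (z), with an 8 mm steel stem out of its +x end and a 14 mm steel ball at the end of the stem. Origin under the middle of the handle; the stem's and ball's axis is 14 mm above it; 124 mm long over all
- probe_tip (a point): foremost point of the probe's ball, at probe x +84, y 0, z +14 mm
- tray: grey tray fixed to the bench, 180 mm (x) by 110 mm (y), floor 4 mm thick with a low rim 8 mm above the bench; origin at the centre of its underside. The probe lies in it at the start
- block1: aluminium tube block, about 300 g, 80 mm (x) by 60 mm (y) by 40 mm high, dark tube wells in its top, with an upright pull rib on the middle of the top: 50 mm long (x), 12 mm thick (y), standing from 40 to 77 mm above the underside. Origin at the centre of its underside. All tube blocks are alike and fit any recess either way round; may be absent
- block2: aluminium tube block, about 300 g, 80 mm (x) by 60 mm (y) by 40 mm high, dark tube wells in its top, with an upright pull rib on the middle of the top: 50 mm long (x), 12 mm thick (y), standing from 40 to 77 mm above the underside. Origin at the centre of its underside. All tube blocks are alike and fit any recess either way round; may be absent
- block3: aluminium tube block, about 300 g, 80 mm (x) by 60 mm (y) by 40 mm high, dark tube wells in its top, with an upright pull rib on the middle of the top: 50 mm long (x), 12 mm thick (y), standing from 40 to 77 mm above the underside. Origin at the centre of its underside. All tube blocks are alike and fit any recess either way round; may be absent
- reagent: white reagent bottle, 60 mm across, 130 mm high; origin at the centre of its underside; a bystander
- jar: clear jar with a blue cap, 56 mm across, 70 mm high; origin at the centre of its underside; a bystander
- beaker: glass beaker, 80 mm across, 100 mm high; origin at the centre of its underside; a bystander
- wash: white bottle with a red cap, 64 mm across, 120 mm high; origin at the centre of its underside; a bystander
- rack: blue tube rack with capped tubes, 80 by 180 mm, 94 mm high; origin at the centre of its underside; a bystander
- tipbox: white box with yellow lid, 85 by 120 mm, 70 mm high; origin at the centre of its underside; a bystander
Not all that is in view belongs to the job. Of the things like the probe, leave any that is blue; of the rest the smaller one is meant.

How it is judged (in metres and radians):
On the way, in this order (a step that is already met when the one before it is completed fails the run):
1. the probe's ball touches the left button of the long front face (contact force between probe and heater above 0.3 N and distance between probe_tip and touch1 below 0.013 m).
2. then it touches the right button of the long front face (contact force between probe and heater above 0.3 N and distance between probe_tip and touch2 below 0.013 m).
3. then it touches the button on the left end (contact force between probe and heater above 0.3 N and distance between probe_tip and touch3 below 0.013 m).
4. then the probe lies in its tray, let go (x of probe in the frame of tray between -0.085 and 0.085 m and y of probe in the frame of tray between -0.05 and 0.05 m and z of probe in the frame of tray below 0.025 m and linear speed of probe below 0.03 m/s and contact force between the fingers and probe below 0.1 N), for 0.2 s.
5. every tube block present is pressed flush in a recess, the lever still off (((horizontal distance between block1 and recess1 below 0.006 m and z of block1 in the frame of heater between 0.018 and 0.0245 m and angle between block1's own z axis and vertical below 0.06 rad) or (horizontal distance between block1 and recess2 below 0.006 m and z of block1 in the frame of heater between 0.018 and 0.0245 m and angle between block1's own z axis and vertical below 0.06 rad) or (horizontal distance between block1 and recess3 below 0.006 m and z of block1 in the frame of heater between 0.018 and 0.0245 m and angle between block1's own z axis and vertical below 0.06 rad)) and ((horizontal distance between block2 and recess1 below 0.006 m and z of block2 in the frame of heater between 0.018 and 0.0245 m and angle between block2's own z axis and vertical below 0.06 rad) or (horizontal distance between block2 and recess2 below 0.006 m and z of block2 in the frame of heater between 0.018 and 0.0245 m and angle between block2's own z axis and vertical below 0.06 rad) or (horizontal distance between block2 and recess3 below 0.006 m and z of block2 in the frame of heater between 0.018 and 0.0245 m and angle between block2's own z axis and vertical below 0.06 rad)) and ((horizontal distance between block3 and recess1 below 0.006 m and z of block3 in the frame of heater between 0.018 and 0.0245 m and angle between block3's own z axis and vertical below 0.06 rad) or (horizontal distance between block3 and recess2 below 0.006 m and z of block3 in the frame of heater between 0.018 and 0.0245 m and angle between block3's own z axis and vertical below 0.06 rad) or (horizontal distance between block3 and recess3 below 0.006 m and z of block3 in the frame of heater between 0.018 and 0.0245 m and angle between block3's own z axis and vertical below 0.06 rad)) and value of joint power below 0.5 rad), for 0.2 s.
6. then the power lever is on (value of joint power above 0.8 rad), for 0.2 s.
At the end, for the whole second after the job is handed in: Every tube block present sits upright in a recess with its top flush with the housing within 2.5 mm, at rest; the power lever is beyond 0.8 rad; the probe lies at rest in its tray (the middle of its handle inside the rim and no more than 25 mm up), released (((horizontal distance between block1 and recess1 below 0.006 m and z of block1 in the frame of heater between 0.018 and 0.0245 m and angle between block1's own z axis and vertical below 0.06 rad) or (horizontal distance between block1 and recess2 below 0.006 m and z of block1 in the frame of heater between 0.018 and 0.0245 m and angle between block1's own z axis and vertical below 0.06 rad) or (horizontal distance between block1 and recess3 below 0.006 m and z of block1 in the frame of heater between 0.018 and 0.0245 m and angle between block1's own z axis and vertical below 0.06 rad)) and ((horizontal distance between block2 and recess1 below 0.006 m and z of block2 in the frame of heater between 0.018 and 0.0245 m and angle between block2's own z axis and vertical below 0.06 rad) or (horizontal distance between block2 and recess2 below 0.006 m and z of block2 in the frame of heater between 0.018 and 0.0245 m and angle between block2's own z axis and vertical below 0.06 rad) or (horizontal distance between block2 and recess3 below 0.006 m and z of block2 in the frame of heater between 0.018 and 0.0245 m and angle between block2's own z axis and vertical below 0.06 rad)) and ((horizontal distance between block3 and recess1 below 0.006 m and z of block3 in the frame of heater between 0.018 and 0.0245 m and angle between block3's own z axis and vertical below 0.06 rad) or (horizontal distance between block3 and recess2 below 0.006 m and z of block3 in the frame of heater between 0.018 and 0.0245 m and angle between block3's own z axis and vertical below 0.06 rad) or (horizontal distance between block3 and recess3 below 0.006 m and z of block3 in the frame of heater between 0.018 and 0.0245 m and angle between block3's own z axis and vertical below 0.06 rad)) and linear speed of each of block1, block2, block3, probe below 0.03 m/s and value of joint power above 0.8 rad and x of probe in the frame of tray between -0.085 and 0.085 m and y of probe in the frame of tray between -0.05 and 0.05 m and z of probe in the frame of tray below 0.025 m); the robot touches nothing.
It fails at once if a bystander (bottle, jar, beaker, tube rack or tip box) is shoved more than 40 mm or tipped over (distance of any of reagent, jar, beaker, wash, rack, tipbox from where it was at the start of the episode above 0.04 m or angle between any of reagent, jar, beaker, wash, rack, tipbox's own z axis and vertical above 0.5 rad).
Of block1, block2, block3 only 2 to 3 are there at a start; the rules pass over those that are not, and their reading is None.
At some moment in a run one of block1, block2, block3 may be knocked a few centimetres aside while the robot is not near it.
Once in a run the grip may slacken for a moment while it holds something.
It also fails if it takes over 210 s, if anything falls off the work surface, if the arm or the gripper's body presses on something with over 40 N, if the wrist force passes 120 N, or if a joint passes its speed limit or range.

## Working session

There is one attempt and no reset: what is moved stays moved. The work goes in short steps, Python scripts to look and compute and a tool call to move; the robot and the scene stay as the last step left them, time stands still between calls to the robot, and variables do not carry over. Pictures are saved under pics/ and viewed, and the job is handed in when it is done.

Besides the shell and the picture viewer there is one more tool, called after "Request:" by a JSON object that holds its "name" and its "arguments", one argument or row to a line. jog_arm: Moves the arm, as the interface text tells. Its arguments: {"type":"object","properties":{"series":{"type":"array"},"hand":{"type":"number"}},"required":["series"]}

```bash
mkdir -p pics; ls; python3 - <<'E'
from bench import status, snapshot, manip, recognise
import cv2,numpy as np
for n in ["top","side"]:
    s=snapshot(n); cv2.imwrite(f"pics/{n}0.png",s["img"][:,:,::-1])
    print(n,s["fx"],s["fy"],s["cx"],s["cy"]);print(np.round(s["extrinsics"],4).tolist())
    for t in ["heater","probe","tray","block1","power_tip","touch1","touch2","touch3","recess1","recess2","recess3"]:
        try: print(t,[( [round(v) for v in d["at"]],round(d["score"],2)) for d in recognise(n,t)])
        except Exception as e: print(t,e)
print(status.read_state())
E
```

```text
pics
top 412.211347559925 412.211347559925 317.9997439498071 201.55838488646188
[[0.0147, -0.9964, 0.0834, 349.7543], [-0.9998, -0.016, -0.0142, 45.5727], [0.0155, -0.0832, -0.9964, 1292.1193], [0.0, 0.0, 0.0, 1.0]]
heater [([589, 59, 40], 0.82)]
probe [([360, -156, 29], 0.81), ([426, 274, 34], 0.79), ([163, 327, 42], 0.76)]
tray [([437, 255, 1], 0.68), ([592, 60, 34], 0.66)]
block1 [([573, -321, 36], 0.8), ([463, -359, 41], 0.75)]
power_tip []
touch1 [([591, 57, 38], 0.91)]
touch2 [([591, 57, 38], 0.91)]
touch3 [([591, 57, 38], 0.91)]
recess1 [([588, 59, 37], 0.75), ([612, 424, 72], 0.66), ([579, -66, 115], 0.39)]
recess2 [([588, 59, 37], 0.75), ([612, 424, 72], 0.66), ([579, -66, 115], 0.39)]
recess3 [([588, 59, 37], 0.75), ([612, 424, 72], 0.66), ([579, -66, 115], 0.39)]
side 418.8160540091086 418.8160540091086 328.09844612601125 202.93518662142407
[[0.8773, -0.3177, 0.3597, 56.3438], [-0.4798, -0.5959, 0.644, -717.8264], [0.0097, -0.7376, -0.6752, 889.633], [0.0, 0.0, 0.0, 1.0]]
heater [([584, 34, 45], 0.89), ([608, 415, 50], 0.19)]
probe [([422, 268, 27], 0.7), ([354, -171, 29],
[... 346 characters left out ...]
585, 36, 43], 0.68)]
{'clock': 1.2, 'joint_pos': array([ 1.24539609e+00,  4.80221514e-01,  1.59629998e+00, -1.24615912e-05,
        1.06509348e+00, -4.66004718e-02]), 'qd': array([-0.00015984, -0.00082532, -0.00161993,  0.0023482 , -0.00065204,
        0.0014666 ]), 'tau': array([ 7.97970933e-04, -9.50493193e+01, -4.30652511e+01,  6.15662084e-04,
        4.24011068e-04, -3.20873926e-05]), 'ee_pos': array([178.86328683, 624.90228609, 303.88259444]), 'tcp_rot': array([ 3.29273495e-06,  1.38945855e-01,  9.90299979e-01, -1.19771900e-05]), 'contact_force': array([ 0.5644124 , -0.45153971, -0.36128626]), 'ft_torque': array([-0.01696916, -0.00303508, -0.0808839 ]), 'finger_gap': 1.0036938131456923}
```

View pics/top0.png

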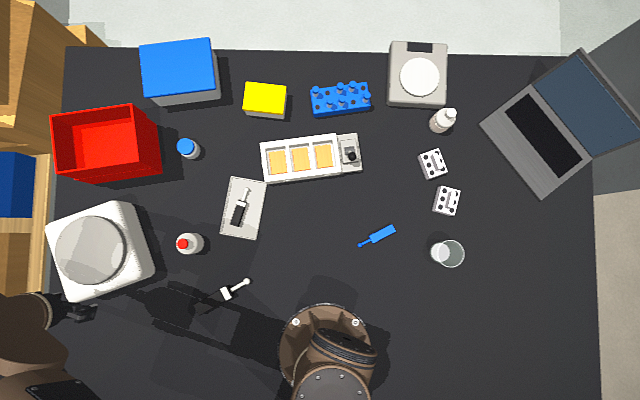

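View pics/side0.png

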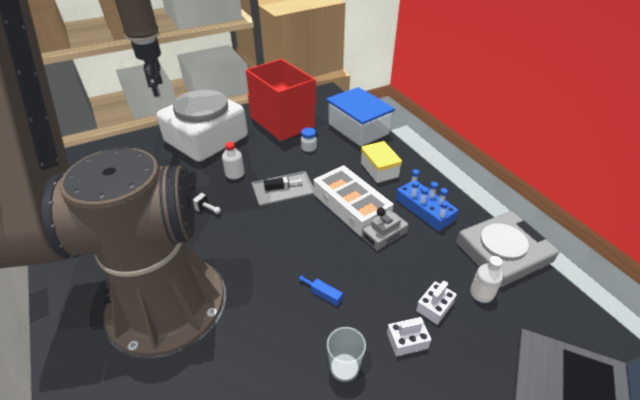

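```bash
python3 - <<'E'
import cv2,numpy as np
a=cv2.imread("pics/top0.png");b=cv2.imread("pics/side0.png")
def crop(im,x0,y0,x1,y1,f,n): cv2.imwrite(n,cv2.resize(im[y0:y1,x0:x1],None,fx=f,fy=f,interpolation=cv2.INTER_CUBIC))
crop(a,190,170,290,310,4,"pics/c1.png")
crop(a,250,120,370,195,6,"pics/c2.png")
crop(a,410,140,480,220,7,"pics/c3.png")
crop(b,180,150,410,250,3,"pics/c4.png")
E
```

```text
(no output)
```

View pics/c1.png

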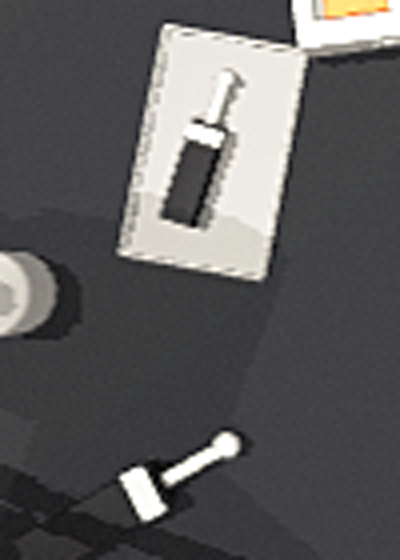

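View pics/c2.png

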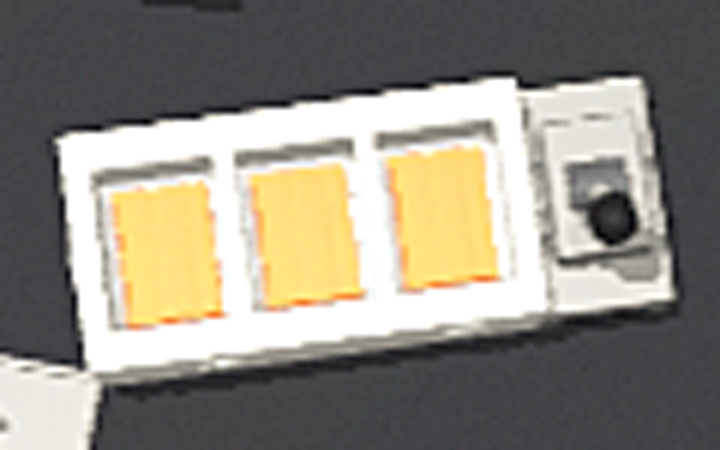

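View pics/c3.png

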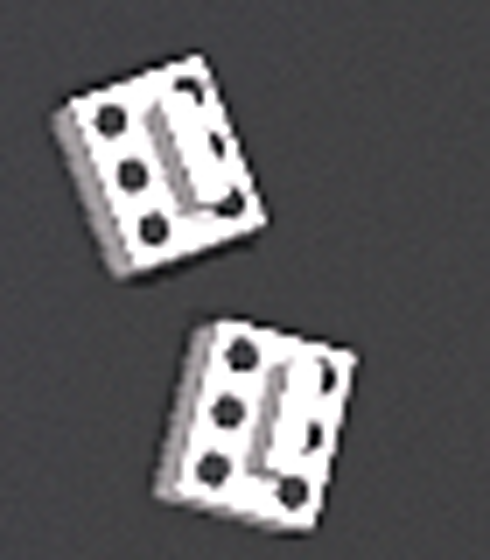

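View pics/c4.png

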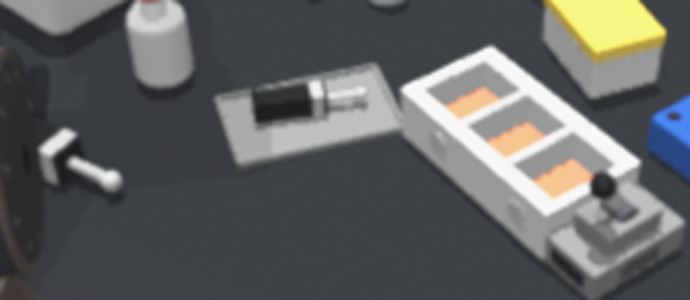

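```bash
cat > h.py <<'E'
import cv2,numpy as np
from scipy.optimize import least_squares
from scipy.ndimage import map_coordinates,gaussian_filter
from bench import status, snapshot, manip, recognise
def cam(n):
    s=snapshot(n); s["K"]=np.array([[s["fx"],0,s["cx"]],[0,s["fy"],s["cy"]],[0,0,1]]);s["W"]=np.linalg.inv(s["extrinsics"]);return s
def proj(s,P):
    P=np.atleast_2d(P);q=(s["W"][:3,:3]@P.T).T+s["W"][:3,3];u=(s["K"]@q.T).T;return u[:,:2]/u[:,2:]
def back(s,uv,z):
    d=s["extrinsics"][:3,:3]@np.linalg.inv(s["K"])@np.array([uv[0],uv[1],1.]);o=s["extrinsics"][:3,3];return o+d*(z-o[2])/d[2]
def place(p,P):
    P=np.atleast_2d(P).astype(float);c,s=np.cos(p[2]),np.sin(p[2]);o=P.copy();o[:,0]=p[0]+c*P[:,0]-s*P[:,1];o[:,1]=p[1]+s*P[:,0]+c*P[:,1];return o
def rect(x0,x1,y0,y1,z,which="fblr"):
    e={"f":[(x0,y0,z),(x0,y1,z)],"b":[(x1,y0,z),(x1,y1,z)],"r":[(x0,y0,z),(x1,y0,z)],"l":[(x0,y1,z),(x1,y1,z)]}
    return [e[k] for k in which]
def fit(views,p0,it=25,win=4,verbose=True,thr=6):
    """views: list of (cam, segments). edge ICP on subpixel gradient maxima"""
    p=np.array(p0,float)
    for k in range(it):
        w=win if k<it//2 else 2.0
        R=[]
        for s,segs in views:
            g=s.setdefault("g",gaussian_filter(s["img"].astype(float).mean(2),0.7))
            for a,b in segs:
                a,b=np.array(a,float),np.array(b,float);t=np.linspace(.08,.92,25)[:,None];P=a+(b-a)*t
                u=proj(s,place(p,P));d=u[-1]-u[0];n=np.array([-d[1],d[0]])/np.linalg.norm(d)
                off=np.arange(-w,w+.01,.2)
                pts=u[:,None]+off[None,:,None]*n
                v=map_coordinates(g,[pts[...,1],pts[...,0]],order=1)
                G=np.abs(np.gradient(v,.2,axis=1))
                for i in range(len(t)):
                    j=G[i].argmax()
                    if G[i,j]<thr: continue
                    ww=G[i]*(np.abs(off-off[j])<=1);o=(ww*off).sum()/ww.sum()
                    R.append((s,P[i],u[i]+o*n,n))
        def res(q):
            out=[]
            for s,_ in views:
                idx=[r for r in R if r[0] is s]
                if not idx: continue
                uu=proj(s,place(q,np.array([r[1] for r in idx])))
                out.append(((uu-np.array([r[2] for r in idx]))*np.array([r[3] for r in idx])).sum(1))
            return np.concatenate(out)
        r=least_squares(res,p,loss="soft_l1",f_scale=.4);p=r.x
    if verbose: print("fit",np.round(p,3),"rms",round(float(np.sqrt((r.fun**2).mean())),2),"n",len(R))
    return p
def overlay(s,p,segs,fn,box,f):
    x0,y0,x1,y1=box
    im=cv2.resize(s["img"][y0:y1,x0:x1,::-1],None,fx=f,fy=f,interpolation=cv2.INTER_CUBIC)
    for a,b in segs:
        u=(proj(s,place(p,np.array([a,b])))-[x0,y0]+.5)*f-.5
        cv2.line(im,tuple(int(v) for v in u[0]),tuple(int(v) for v in u[1]),(0,0,255),1)
    cv2.imwrite(fn,im)
HR=sum([rect(-41.5,41.5,y-31.5,y+31.5,62) for y in(106,34,-38)],[])
HO=rect(-60,60,-81,150,62)
E
python3 - <<'E'
from h import *
t=cam("top");s=cam("side")
pts=[((57,140),(60,150)),((87,375),(-60,150)),((517,80),(60,-81)),((545,318),(-60,-81))]
A=[];B=[]
for (x,y),m in pts:
    A.append(back(t,((x+.5)/6-.5+250,(y+.5)/6-.5+120),62)[:2]);B.append(m)
A=np.array(A);B=np.array(B,float)
r=least_squares(lambda q:(place(q,np.c_[B,B[:,:1]*0])[:,:2]-A).ravel(),[590,60,.1]);p0=r.x;print(p0,r.fun)
pt=fit([(t,rect(-60,60,-81,150,62,"bl")+HR)],p0)
ps=fit([(s,rect(-60,60,-81,150,62,"fl")+HR)],p0)
pb=fit([(t,rect(-60,60,-81,150,62,"bl")+HR),(s,rect(-60,60,-81,150,62,"fl")+HR)],p0)
overlay(t,pb,HO+HR,"pics/o1.png",(250,120,370,195),6)
overlay(s,pb,HO+HR,"pics/o2.png",(305,150,415,250),6)
E
```

```text
[5.90216787e+02 5.04503570e+01 1.44556048e-01] [ 0.16443095 -1.28256043  0.45658342 -0.42787838 -1.65766944  1.78133233
  1.03665507 -0.07089354]
fit [5.90532e+02 5.94230e+01 1.51000e-01] rms 0.93 n 343
fit [5.90493e+02 4.70530e+01 1.56000e-01] rms 0.82 n 350
fit [5.91342e+02 5.05420e+01 1.51000e-01] rms 0.69 n 700
```

View pics/o1.png

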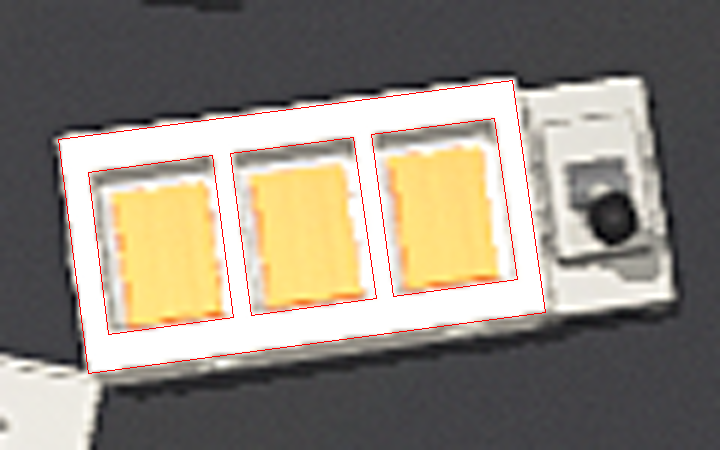

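View pics/o2.png

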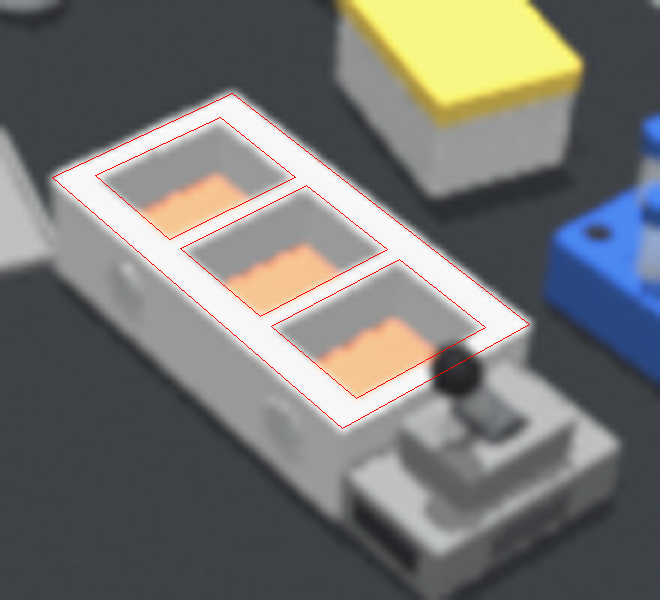

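```bash
cat >> h.py <<'E'
from scipy.spatial.transform import Rotation as Ro
def moves(targets,start=None):
    """targets: list of (x,y,z,phi_deg of tool y mod 180). prints each call relative to previous"""
    st=status.read_state();q=st["tcp_rot"];R=Ro.from_quat([q[1],q[2],q[3],q[0]]).as_matrix();p=np.array(st["ee_pos"])
    a=np.degrees(np.arctan2(R[1,1],R[0,1]))
    if start is not None: p=np.array(start[:3]);a=start[3]
    for T in targets:
        ar=np.radians(a);Y=np.array([np.cos(ar),np.sin(ar),0]);Z=np.array([0,0,-1]);X=np.cross(Y,Z)
        d=np.array(T[:3])-p
        dl=(T[3]-a+90)%180-90
        print("offset",np.round(np.array([X@d,Y@d,Z@d])/150,3).tolist(),"turn",round(-dl/180,4),"from",np.round(p,1),round(a,2))
        p=np.array(T[:3],float);a=a+dl
E
python3 - <<'E'
from h import *
t=cam("top");s=cam("side")
h=[591.3,50.5,.151]
pt=fit([(t,rect(-60,60,-81,150,62,"bl"))],h,win=2)
pt=fit([(t,rect(-60,60,-81,150,62,"bl")+[e for e in HR if e[0][0]==41.5 or 0])],h,win=2)
ps=fit([(s,rect(-60,60,-81,150,62,"fbl"))],h,win=2)
ps=fit([(s,rect(-60,60,-81,150,62,"fbl")+HR)],h,win=2)
f=lambda x,y:((x+.5)/4-.5+190,(y+.5)/4-.5+170)
b=back(t,f(185,226),26);tip=back(t,f(233,69),18);print(b,tip,np.degrees(np.arctan2(*(tip-b)[1::-1])),np.linalg.norm((tip-b)[:2]))
y=np.arctan2(*(tip-b)[1::-1]);o=tip[:2]-84*np.array([np.cos(y),np.sin(y)])
PH=rect(-40,40,-13,13,32)
pp=fit([(t,PH)],[o[0],o[1],y],win=2);pp2=fit([(s,rect(-40,40,-13,13,32,"rlf"))],pp,win=3)
pp3=fit([(t,PH),(s,rect(-40,40,-13,13,32,"rlf"))],pp,win=2)
print(o,y)
overlay(t,pp3,PH+[((40,0,18),(84,0,18))],"pics/p1.png",(200,170,290,260),6)
overlay(s,pp3,PH+[((40,0,18),(84,0,18))],"pics/p2.png",(240,160,330,210),7)
BL=rect(-40,40,-30,30,40)+rect(-25,25,-6,6,77)
for g in([573,-321,np.radians(20)],[463,-359,np.radians(-15)]):
    print("block");q=fit([(t,rect(-40,40,-30,30,40))],g,win=5);q2=fit([(s,rect(-40,40,-30,30,40))],q,win=4);q3=fit([(t,rect(-40,40,-30,30,40)),(s,rect(-40,40,-30,30,40))],q,win=3)
    c=proj(t,[[q3[0],q3[1],40]])[0].astype(int);overlay(t,q3,BL,"pics/b%d.png"%(g[0]),(c[0]-30,c[1]-30,c[0]+30,c[1]+30),8)
    c=proj(s,[[q3[0],q3[1],40]])[0].astype(int);overlay(s,q3,BL,"pics/bs%d.png"%(g[0]),(c[0]-30,c[1]-30,c[0]+30,c[1]+30),8)
E
cd pics; python3 -c "
import cv2,numpy as np
r=lambda f:cv2.resize(cv2.imread(f),(380,290))
cv2.imwrite('m1.png',np.vstack([np.hstack([r('p1.png'),r('p2.png')]),np.hstack([r('b573.png'),r('bs573.png')])]))
cv2.imwrite('m2.png',np.hstack([r('b463.png'),r('bs463.png')]))"
```

```text
fit [5.92926e+02 5.20460e+01 1.52000e-01] rms 0.14 n 50
fit [5.91829e+02 5.18170e+01 1.52000e-01] rms 0.22 n 125
fit [5.90436e+02 5.31870e+01 1.52000e-01] rms 0.48 n 75
fit [5.90979e+02 4.72130e+01 1.55000e-01] rms 0.82 n 375
[376.35103641 277.52812795  26.        ] [498.65009631 245.6698421   18.        ] -14.600775165411052 126.38041948996032
fit [ 4.15298e+02  2.71949e+02 -2.58000e-01] rms 0.67 n 100
fit [ 4.15217e+02  2.71113e+02 -2.45000e-01] rms 0.42 n 75
fit [ 4.15333e+02  2.71530e+02 -2.51000e-01] rms 0.59 n 175
[417.36281246 266.84476795] -0.25483159997984256
block
fit [ 5.81026e+02 -3.28884e+02  3.61000e-01] rms 0.68 n 100
fit [ 5.80151e+02 -3.27771e+02  3.59000e-01] rms 0.77 n 95
fit [ 5.80680e+02 -3.28289e+02  3.57000e-01] rms 0.72 n 197
block
fit [ 4.65012e+02 -3.70333e+02 -2.47000e-01] rms 0.59 n 100
fit [ 4.64278e+02 -3.69618e+02 -2.59000e-01] rms 0.63 n 100
fit [ 4.64609e+02 -3.70052e+02 -2.55000e-01] rms 0.63 n 200
```

View pics/m1.png

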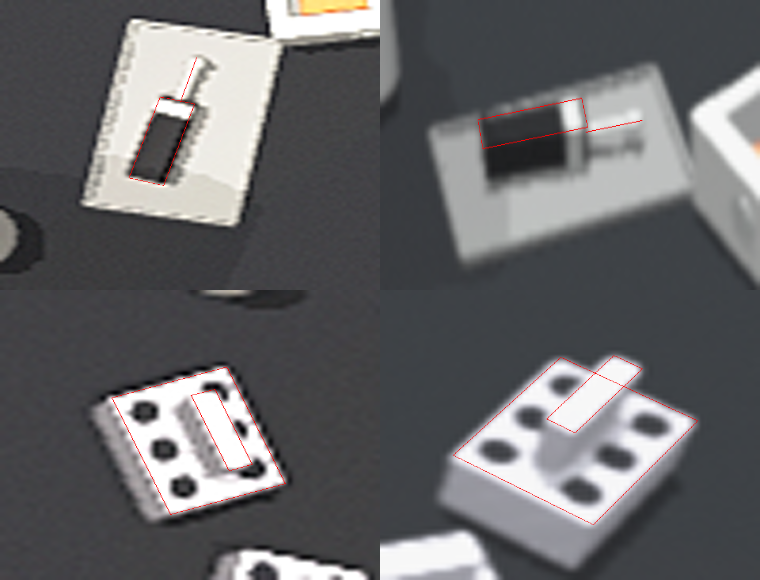

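View pics/m2.png

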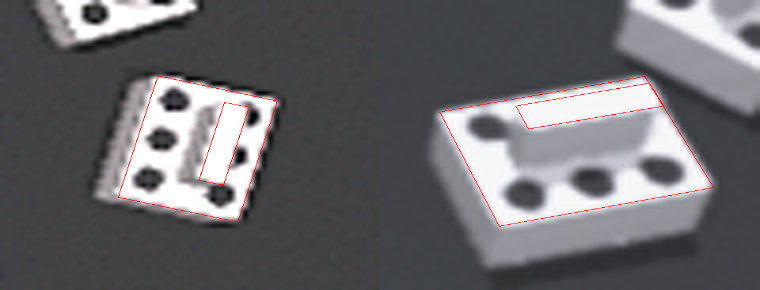

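```bash
python3 - <<'E'
from h import *
moves([(300,500,300,75.6),(420.5,380,230,75.6),(420.5,269,160,75.6),(420.5,269,80,75.6)])
E
```

```text
offset [-1.005, -0.578, 0.026] turn -0.0087 from [178.9 624.9 303.9] 74.03
offset [-0.977, -0.575, 0.467] turn -0.0 from [300. 500. 300.] 75.6
offset [-0.184, -0.717, 0.467] turn -0.0 from [420.5 380.  230. ] 75.6
offset [0.0, 0.0, 0.533] turn -0.0 from [420.5 269.  160. ] 75.6
```

Request:
{"name": "jog_arm", "arguments": {
  "series": [
    {"offset":[-1.0,-0.578,0.026],"turn":-0.0087},
    {"offset":[-1.0,-0.578,0.026],"turn":-0.0087},
    {"offset":[-1.0,-0.578,0.026],"turn":-0.0087},
    {"offset":[-1.0,-0.578,0.026],"turn":-0.0087}
  ],
  "hand": 1
}}

```text
clock: 1.9
ee_pos: [301.2, 498.1, 300.1]
tcp_rot: [0.0, 0.127, 0.992, -0.0]
contact_force: [0.3, -0.7, 0.6]
finger_gap: 0.999
```

Request:
{"name": "jog_arm", "arguments": {
  "series": [
    {"offset":[-0.977,-0.575,0.467],"turn":0},
    {"offset":[-0.977,-0.575,0.467],"turn":0},
    {"offset":[-0.977,-0.575,0.467],"turn":0},
    {"offset":[-0.977,-0.575,0.467],"turn":0},
    {"offset":[-0.977,-0.575,0.467],"turn":0}
  ]
}}

```text
clock: 2.52
ee_pos: [419.6, 380.9, 230.0]
tcp_rot: [-0.0, 0.126, 0.992, 0.0]
contact_force: [-0.4, 0.5, -1.1]
finger_gap: 0.997
```

Request:
{"name": "jog_arm", "arguments": {
  "series": [
    {"offset":[-0.184,-0.717,0.467],"turn":0},
    {"offset":[-0.184,-0.717,0.467],"turn":0},
    {"offset":[-0.184,-0.717,0.467],"turn":0},
    {"offset":[-0.184,-0.717,0.467],"turn":0}
  ]
}}

```text
clock: 3.02
ee_pos: [419.8, 270.3, 160.4]
tcp_rot: [0.0, 0.125, 0.992, 0.0]
contact_force: [0.4, -0.1, 0.8]
finger_gap: 0.998
```

```bash
python3 - <<'E'
from h import *
moves([(420.5,269,80,75.6)])
s=cam("side");t=cam("top")
a=s["img"][100:260,200:400,::-1];b=t["img"][120:280,160:360,::-1]
cv2.imwrite("pics/g1.png",cv2.resize(np.hstack([a,b]),None,fx=2,fy=2,interpolation=2))
E
```

```text
offset [-0.007, -0.007, 0.536] turn 0.0001 from [419.8 270.3 160.4] 75.62
```

View pics/g1.png

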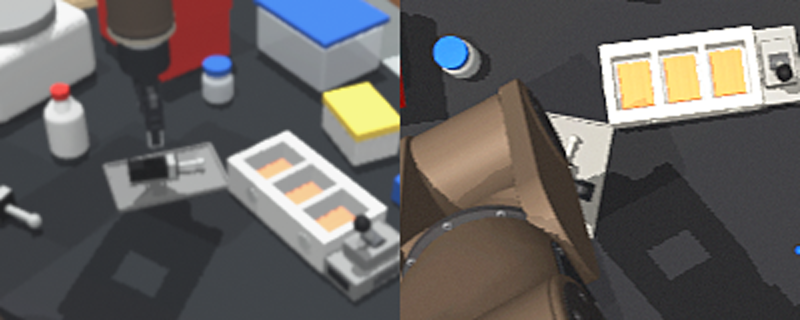

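Request:
{"name": "jog_arm", "arguments": {
  "series": [
    {"offset":[-0.002,-0.004,0.25],"turn":0},
    {"offset":[-0.002,-0.004,0.45],"turn":0},
    {"offset":[-0.002,-0.004,0.533],"turn":0},
    {"offset":[-0.002,-0.004,0.533],"turn":0}
  ]
}}

```text
clock: 3.62
ee_pos: [419.8, 269.3, 79.9]
tcp_rot: [-0.0, 0.125, 0.992, -0.0]
contact_force: [-0.5, 0.2, 0.3]
finger_gap: 1.0
```

Request:
{"name": "jog_arm", "arguments": {
  "series": [
    {"offset":[0,0,0],"turn":0},
    {"offset":[0,0,0],"turn":0},
    {"offset":[0,0,0],"turn":0},
    {"offset":[0,0,0],"turn":0},
    {"offset":[0,0,0],"turn":0}
  ],
  "hand": -1
}}

```text
clock: 4.25
ee_pos: [420.1, 268.7, 80.7]
tcp_rot: [0.0, 0.126, 0.992, 0.0]
contact_force: [-1.0, -1.1, 13.9]
finger_gap: 0.292
```

Request:
{"name": "jog_arm", "arguments": {
  "series": [
    {"offset":[0,0,0],"turn":0},
    {"offset":[0,0,0],"turn":0},
    {"offset":[0,0,-0.1],"turn":0},
    {"offset":[0,0,-0.2],"turn":0},
    {"offset":[0,0,-0.2],"turn":0}
  ]
}}

```text
clock: 4.88
ee_pos: [420.5, 269.0, 111.5]
tcp_rot: [0.001, 0.125, 0.992, 0.001]
contact_force: [0.3, -0.5, -1.6]
finger_gap: 0.287
```

```bash
python3 - <<'E'
from h import *
moves([])
s=cam("side")
a=s["img"][120:250,200:330,::-1]
cv2.imwrite("pics/g2.png",cv2.resize(a,None,fx=4,fy=4,interpolation=2))
st=status.read_state();print(st["ee_pos"],st["finger_gap"],st["contact_force"])
E
```

```text
[420.20037541 268.80789286 110.81066047] 0.2927615391137177 [ 0.13009128 -0.59935816 -0.44377206]
```

View pics/g2.png

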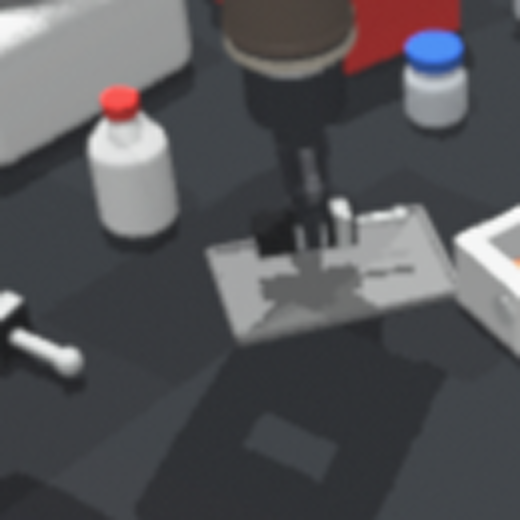

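```bash
cat >> h.py <<'E'
HP=(591.2,51.3,.152)
def tcp_for(m,d,z,ang=0,L=79,hp=HP):
    """m touch point in heater xy, probe pointing dir at heater angle ang, tip d short"""
    P=place(hp,[[m[0],m[1],0]])[0];a=hp[2]+ang
    return (P[0]-(L+d)*np.cos(a),P[1]-(L+d)*np.sin(a),z,np.degrees(a)+90)
E
python3 - <<'E'
from h import *
A=(408,215,110,98.7);B=tcp_for((-63,85),18,96.7);C=tcp_for((-63,85),4,96.7);D=tcp_for((-63,85),-6,96.7)
print(B,C)
moves([A,B,C,D])
E
```

```text
(np.float64(420.17445728041383), np.float64(111.09350915836103), 96.7, np.float64(98.70895848598852)) (np.float64(434.0130404210177), np.float64(113.21332440045026), 96.7, np.float64(98.70895848598852))
offset [-0.01, -0.368, 0.005] turn -0.1284 from [420.2 268.8 110.8] 75.59
offset [0.025, -0.697, 0.089] turn -0.0 from [408. 215. 110.] 98.7
offset [-0.093, 0.0, 0.0] turn -0.0 from [420.2 111.1  96.7] 98.71
offset [-0.067, -0.0, 0.0] turn -0.0 from [434.  113.2  96.7] 98.71
```

Request:
{"name": "jog_arm", "arguments": {
  "series": [
    {"offset":[-0.01,-0.368,0.005],"turn":-0.1284},
    {"offset":[-0.01,-0.368,0.005],"turn":-0.1284},
    {"offset":[-0.01,-0.368,0.005],"turn":-0.1284},
    {"offset":[-0.01,-0.368,0.005],"turn":-0.1284}
  ]
}}

```text
clock: 5.42
ee_pos: [407.8, 215.1, 109.1]
tcp_rot: [0.0, -0.074, 0.997, 0.0]
contact_force: [0.6, -0.2, -1.2]
finger_gap: 0.294
```

Request:
{"name": "jog_arm", "arguments": {
  "series": [
    {"offset":[0.025,-0.35,0.045],"turn":0},
    {"offset":[0.025,-0.697,0.089],"turn":0},
    {"offset":[0.025,-0.697,0.089],"turn":0},
    {"offset":[0.025,-0.697,0.089],"turn":0}
  ]
}}

```text
clock: 5.92
ee_pos: [420.0, 111.1, 95.8]
tcp_rot: [0.0, -0.075, 0.997, 0.0]
contact_force: [-0.1, 0.0, -1.7]
finger_gap: 0.292
```

```bash
python3 - <<'E'
from h import *
moves([tcp_for((-63,85),3,96.7)])
s=cam("side")
a=s["img"][130:260,230:400,::-1]
cv2.imwrite("pics/g3.png",cv2.resize(a,None,fx=4,fy=4,interpolation=2))
st=status.read_state();print(st["finger_gap"],st["contact_force"])
E
```

```text
offset [-0.101, 0.0, -0.006] turn -0.0009 from [420.  111.1  95.8] 98.55
0.2945266318410893 [ 0.38141604  0.34319304 -1.44660422]
```

View pics/g3.png

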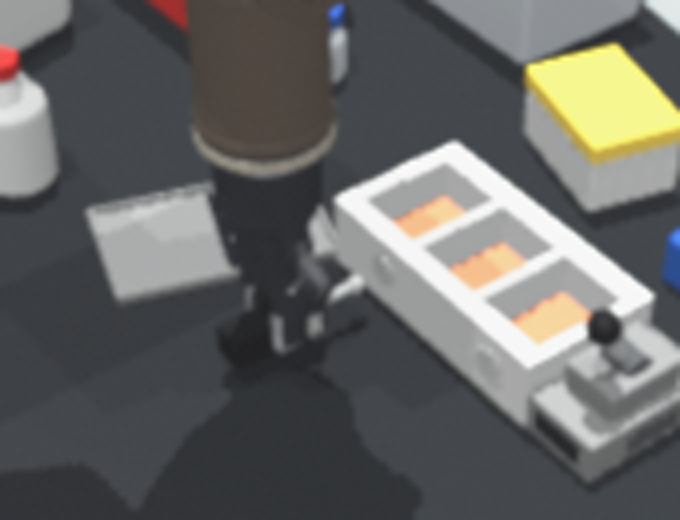

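Request:
{"name": "jog_arm", "arguments": {
  "series": [
    {"offset":[-0.04,0,0],"turn":0},
    {"offset":[-0.08,0,0],"turn":0},
    {"offset":[-0.08,0,0],"turn":0}
  ]
}}

```text
clock: 6.35
ee_pos: [432.3, 113.2, 95.9]
tcp_rot: [0.001, -0.076, 0.997, 0.0]
contact_force: [0.9, -0.7, -1.6]
finger_gap: 0.294
```

Request:
{"name": "jog_arm", "arguments": {
  "series": [
    {"offset":[-0.01,0,0],"turn":0},
    {"offset":[-0.02,0,0],"turn":0},
    {"offset":[-0.02,0,0],"turn":0}
  ]
}}

```text
clock: 6.72
ee_pos: [434.5, 113.1, 95.8]
tcp_rot: [0.0, -0.076, 0.997, -0.0]
contact_force: [0.3, 0.0, -1.5]
finger_gap: 0.292
```

Request:
{"name": "jog_arm", "arguments": {
  "series": [
    {"offset":[-0.01,0,0],"turn":0},
    {"offset":[-0.014,0,0],"turn":0},
    {"offset":[-0.014,0,0],"turn":0}
  ]
}}

```text
clock: 7.1
ee_pos: [436.6, 113.4, 95.8]
tcp_rot: [0.0, -0.076, 0.997, 0.0]
contact_force: [0.5, 0.1, -1.2]
finger_gap: 0.292
```

Request:
{"name": "jog_arm", "arguments": {
  "series": [
    {"offset":[-0.01,0,0],"turn":0},
    {"offset":[-0.01,0,0],"turn":0}
  ]
}}

```text
clock: 7.35
ee_pos: [437.7, 113.6, 95.8]
tcp_rot: [-0.0, -0.076, 0.997, -0.0]
contact_force: [-2.5, -1.0, 0.1]
finger_gap: 0.293
```

Request:
{"name": "jog_arm", "arguments": {
  "series": [
    {"offset":[-0.01,0,0],"turn":0},
    {"offset":[-0.01,0,0],"turn":0}
  ]
}}

```text
clock: 7.6
ee_pos: [438.1, 113.6, 95.6]
tcp_rot: [-0.001, -0.076, 0.997, -0.0]
contact_force: [-7.8, -0.2, 1.7]
finger_gap: 0.291
```

Request:
{"name": "jog_arm", "arguments": {
  "series": [
    {"offset":[-0.01,0,0],"turn":0},
    {"offset":[-0.01,0,0],"turn":0}
  ]
}}

```text
clock: 7.85
ee_pos: [438.4, 113.7, 95.4]
tcp_rot: [-0.003, -0.076, 0.997, -0.0]
contact_force: [-13.3, -1.2, 4.9]
finger_gap: 0.286
```

Request:
{"name": "jog_arm", "arguments": {
  "series": [
    {"offset":[0.13,0,0],"turn":0},
    {"offset":[0.13,-0.4,0],"turn":0},
    {"offset":[0.13,-0.833,0],"turn":0},
    {"offset":[0.13,-0.833,0],"turn":0},
    {"offset":[0.13,-0.833,0],"turn":0}
  ]
}}

```text
clock: 8.48
ee_pos: [440.7, -12.7, 95.8]
tcp_rot: [0.0, -0.075, 0.997, 0.0]
contact_force: [0.4, 0.1, -0.7]
finger_gap: 0.295
```

```bash
python3 - <<'E'
from h import *
moves([tcp_for((-63,-40),3,96.7)])
s=cam("side")
a=s["img"][130:260,230:400,::-1]
cv2.imwrite("pics/g4.png",cv2.resize(a,None,fx=4,fy=4,interpolation=2))
st=status.read_state();print(st["finger_gap"],st["contact_force"])
E
```

```text
offset [-0.09, 0.004, -0.006] turn -0.0006 from [440.7 -12.7  95.8] 98.61
0.2896098923959075 [-0.23934127 -0.4140998  -0.83765843]
```

View pics/g4.png

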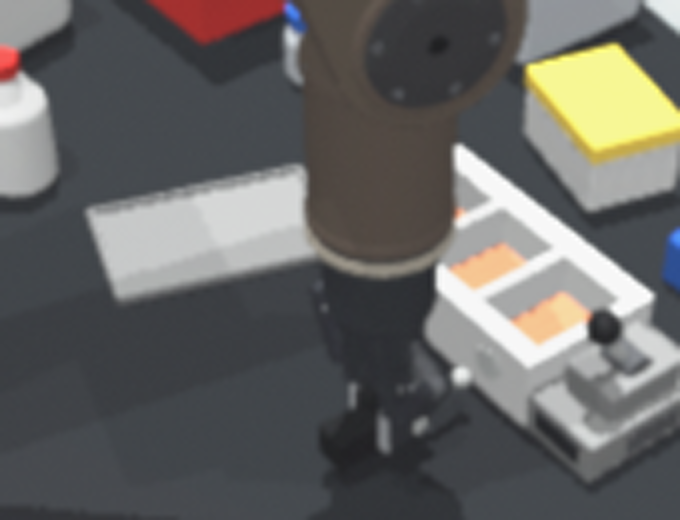

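Request:
{"name": "jog_arm", "arguments": {
  "series": [
    {"offset":[-0.04,0,0],"turn":0},
    {"offset":[-0.09,0,0],"turn":0},
    {"offset":[-0.098,0,0],"turn":0},
    {"offset":[-0.098,0,0],"turn":0}
  ]
}}

```text
clock: 9.02
ee_pos: [455.2, -9.8, 95.8]
tcp_rot: [-0.0, -0.076, 0.997, 0.0]
contact_force: [-0.0, 0.1, -2.1]
finger_gap: 0.291
```

Request:
{"name": "jog_arm", "arguments": {
  "series": [
    {"offset":[-0.01,0,0],"turn":0},
    {"offset":[-0.01,0,0],"turn":0}
  ]
}}

```text
clock: 9.28
ee_pos: [456.4, -9.9, 95.8]
tcp_rot: [-0.0, -0.076, 0.997, 0.0]
contact_force: [-1.4, -0.2, -2.2]
finger_gap: 0.292
```

Request:
{"name": "jog_arm", "arguments": {
  "series": [
    {"offset":[-0.01,0,0],"turn":0},
    {"offset":[-0.01,0,0],"turn":0}
  ]
}}

```text
clock: 9.52
ee_pos: [456.8, -9.7, 95.6]
tcp_rot: [-0.001, -0.076, 0.997, 0.0]
contact_force: [-7.1, -1.3, 0.6]
finger_gap: 0.294
```

Request:
{"name": "jog_arm", "arguments": {
  "series": [
    {"offset":[-0.01,0,0],"turn":0},
    {"offset":[-0.01,0,0],"turn":0}
  ]
}}

```text
clock: 9.78
ee_pos: [457.1, -9.5, 95.5]
tcp_rot: [-0.002, -0.076, 0.997, 0.0]
contact_force: [-12.3, -3.9, 3.7]
finger_gap: 0.292
```

Request:
{"name": "jog_arm", "arguments": {
  "series": [
    {"offset":[0.15,0,0],"turn":0},
    {"offset":[0.15,0,-0.25],"turn":0},
    {"offset":[0.15,0,-0.5],"turn":0},
    {"offset":[0.15,0,-0.5],"turn":0}
  ]
}}

```text
clock: 10.28
ee_pos: [438.8, -13.1, 173.0]
tcp_rot: [0.002, -0.076, 0.997, -0.0]
contact_force: [-0.3, 0.1, -0.8]
finger_gap: 0.29
```

```bash
python3 - <<'E'
from h import *
print(status.read_state()["joint_pos"])
t=cam("top")
for n in["jar","wash","tipbox","rack","reagent","beaker"]: print(n,[(np.round(d["at"]),d["score"]) for d in recognise("top",n)][:2])
T=tcp_for((0,153),25,171,-np.pi/2)
T2=tcp_for((0,153),25,97,-np.pi/2)
T3=tcp_for((0,153),3,97,-np.pi/2)
print(T)
moves([(430,120,171,8.7),(430,250,171,8.7),T,T2,T3])
E
```

```text
[-9.88448471e-02  3.97495834e-01  2.19230261e+00 -1.44048056e-05
  5.46963916e-01 -1.82139826e+00]
jar [(array([614., 424.,  73.]), 0.79), (array([599.,  72.,  41.]), 0.52)]
wash [(array([322., 403.,  83.]), 0.91), (array([760., 198.,  68.]), 0.54)]
tipbox [(array([757., 200.,  67.]), 0.7)]
rack [(array([769., -28.,  44.]), 0.64), (array([594.,  79.,  33.]), 0.45)]
reagent [(array([ 694., -339.,   86.]), 0.56)]
beaker [(array([ 302., -374.,   51.]), 0.97), (array([600.,  79.,  33.]), 0.19)]
(np.float64(552.2862487702192), np.float64(305.3368476525143), 171, np.float64(8.708958485988504))
offset [-0.088, 0.882, -0.006] turn -0.5 from [436.9 -12.8 170.1] 98.7
offset [-0.857, -0.131, 0.0] turn -0.0 from [430. 120. 171.] 188.7
offset [-0.241, -0.862, 0.0] turn -0.0 from [430. 250. 171.] 188.7
offset [0.0, 0.0, 0.493] turn -0.0 from [552.3 305.3 171. ] 188.71
offset [0.147, 0.0, 0.0] turn -0.0 from [552.3 305.3  97. ] 188.71
```

```bash
python3 - <<'E'
from h import *
T=tcp_for((0,153),25,171,-np.pi/2)
T2=tcp_for((0,153),25,97,-np.pi/2)
moves([(430,120,171,53.7),(430,250,171,8.8),T,T2])
E
```

```text
offset [-0.088, 0.882, -0.006] turn 0.25 from [436.9 -12.8 170.1] 98.7
offset [0.513, 0.698, 0.0] turn 0.2494 from [430. 120. 171.] 53.7
offset [0.24, 0.862, 0.0] turn 0.0005 from [430. 250. 171.] 8.8
offset [0.0, 0.0, 0.493] turn -0.0 from [552.3 305.3 171. ] 8.71
```

Request:
{"name": "jog_arm", "arguments": {
  "series": [
    {"offset":[-0.088,0.3,-0.006],"turn":0.05},
    {"offset":[-0.088,0.6,-0.006],"turn":0.1},
    {"offset":[-0.088,0.882,-0.006],"turn":0.15},
    {"offset":[-0.088,0.882,-0.006],"turn":0.2},
    {"offset":[-0.088,0.882,-0.006],"turn":0.25}
  ]
}}

```text
clock: 11.25
ee_pos: [429.9, 120.5, 171.1]
tcp_rot: [-0.001, 0.313, 0.95, -0.0]
contact_force: [0.3, 0.1, -1.4]
finger_gap: 0.291
```

Request:
{"name": "jog_arm", "arguments": {
  "series": [
    {"offset":[0.17,0.23,0],"turn":0.05},
    {"offset":[0.34,0.47,0],"turn":0.1},
    {"offset":[0.513,0.698,0],"turn":0.15},
    {"offset":[0.513,0.698,0],"turn":0.2},
    {"offset":[0.513,0.698,0],"turn":0.2494}
  ]
}}

```text
clock: 11.88
ee_pos: [429.9, 250.4, 170.9]
tcp_rot: [-0.0, 0.652, 0.758, -0.001]
contact_force: [0.8, -0.6, -0.5]
finger_gap: 0.291
```

```bash
python3 - <<'E'
from h import *
T=tcp_for((0,153),25,171,-np.pi/2)
moves([T])
print(status.read_state()["finger_gap"])
E
```

```text
offset [0.24, 0.862, -0.0] turn -0.0006 from [429.9 250.4 170.9] 8.6
0.29091483113190264
```

Request:
{"name": "jog_arm", "arguments": {
  "series": [
    {"offset":[0.12,0.43,0],"turn":0},
    {"offset":[0.24,0.862,0],"turn":0},
    {"offset":[0.24,0.862,0.25],"turn":0},
    {"offset":[0.24,0.862,0.493],"turn":0},
    {"offset":[0.24,0.862,0.493],"turn":0}
  ]
}}

```text
clock: 12.5
ee_pos: [550.7, 304.3, 94.6]
tcp_rot: [-0.001, 0.651, 0.759, -0.003]
contact_force: [0.0, -0.2, -0.4]
finger_gap: 0.295
```

```bash
python3 - <<'E'
from h import *
T=tcp_for((0,153),3,96.5,-np.pi/2)
s=cam("side");t=cam("top")
moves([T])
a=s["img"][90:250,230:400,::-1];b=t["img"][90:250,170:340,::-1]
cv2.imwrite("pics/g5.png",cv2.resize(np.hstack([a,b]),None,fx=2.3,fy=2.3,interpolation=2))
E
```

```text
offset [-0.146, -0.001, 0.009] turn 0.0006 from [552.4 305.2  97.9] 8.82
```

View pics/g5.png

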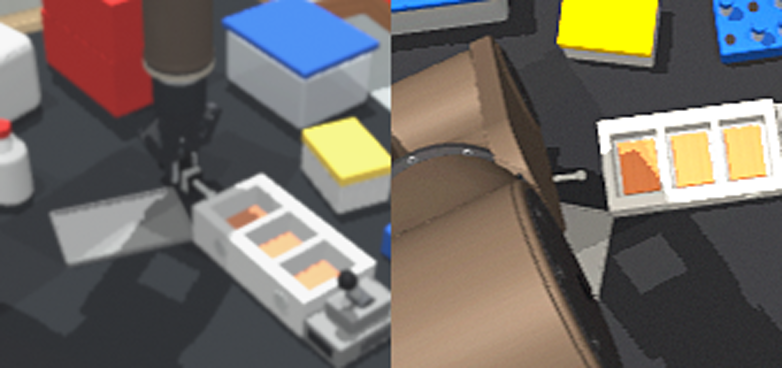

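```bash
python3 - <<'E'
from h import *
t=cam("top");P=place(HP,[[0,153,34],[0,178,34]])
print((proj(t,P)-[170,90])*2.3)
print(status.read_state()["ee_pos"])
E
```

```text
[[211.05138127 170.45137079]
 [192.48231106 172.92971608]]
[552.9216627  305.41017448  98.74192528]
```

Request:
{"name": "jog_arm", "arguments": {
  "series": [
    {"offset":[-0.07,0,0.007],"turn":0},
    {"offset":[-0.14,0,0.007],"turn":0},
    {"offset":[-0.15,0,0.007],"turn":0},
    {"offset":[-0.15,0,0.007],"turn":0}
  ]
}}

```text
clock: 13.15
ee_pos: [556.3, 282.7, 97.1]
tcp_rot: [0.0, 0.651, 0.759, 0.0]
contact_force: [0.3, 0.3, -0.4]
finger_gap: 0.286
```

Request:
{"name": "jog_arm", "arguments": {
  "series": [
    {"offset":[-0.01,0,0],"turn":0},
    {"offset":[-0.01,0,0],"turn":0}
  ]
}}

```text
clock: 13.4
ee_pos: [556.2, 281.6, 96.7]
tcp_rot: [-0.0, 0.651, 0.759, -0.0]
contact_force: [-0.7, -0.4, -1.2]
finger_gap: 0.291
```

Request:
{"name": "jog_arm", "arguments": {
  "series": [
    {"offset":[-0.01,0,0],"turn":0},
    {"offset":[-0.01,0,0],"turn":0}
  ]
}}

```text
clock: 13.65
ee_pos: [556.5, 280.3, 96.8]
tcp_rot: [-0.0, 0.651, 0.759, 0.0]
contact_force: [0.0, 3.6, -1.1]
finger_gap: 0.289
```

Request:
{"name": "jog_arm", "arguments": {
  "series": [
    {"offset":[-0.01,0,0],"turn":0},
    {"offset":[-0.01,0,0],"turn":0}
  ]
}}

```text
clock: 13.9
ee_pos: [556.7, 279.9, 96.9]
tcp_rot: [-0.0, 0.651, 0.759, 0.001]
contact_force: [-4.3, 15.6, -1.4]
finger_gap: 0.29
```

Request:
{"name": "jog_arm", "arguments": {
  "series": [
    {"offset":[0.15,0,0],"turn":0},
    {"offset":[0.25,0,-0.15],"turn":0},
    {"offset":[0.25,0,-0.3],"turn":0},
    {"offset":[0.25,0,-0.3],"turn":0}
  ]
}}

```text
clock: 14.4
ee_pos: [551.5, 316.9, 143.1]
tcp_rot: [0.001, 0.65, 0.76, 0.001]
contact_force: [0.9, -0.5, -0.6]
finger_gap: 0.289
```

```bash
python3 - <<'E'
from h import *
moves([(440,300,130,42),(420.2,268.8,110,75.6),(420.2,268.8,82,75.6)])
s=status.read_state();print(s["finger_gap"])
E
```

```text
offset [0.003, -0.752, 0.087] turn -0.1841 from [551.5 316.9 143.1] 8.86
offset [-0.066, -0.237, 0.133] turn -0.1867 from [440. 300. 130.] 42.0
offset [0.0, 0.0, 0.187] turn -0.0 from [420.2 268.8 110. ] 75.6
0.28903001011312757
```

Request:
{"name": "jog_arm", "arguments": {
  "series": [
    {"offset":[0.003,-0.25,0.03],"turn":-0.05},
    {"offset":[0.003,-0.5,0.06],"turn":-0.1},
    {"offset":[0.003,-0.752,0.087],"turn":-0.15},
    {"offset":[0.003,-0.752,0.087],"turn":-0.1841}
  ]
}}

```text
clock: 14.9
ee_pos: [436.0, 297.9, 127.5]
tcp_rot: [-0.001, 0.405, 0.914, -0.002]
contact_force: [0.9, 0.7, -1.4]
finger_gap: 0.289
```

Request:
{"name": "jog_arm", "arguments": {
  "series": [
    {"offset":[-0.066,-0.237,0.06],"turn":-0.05},
    {"offset":[-0.066,-0.237,0.1],"turn":-0.1},
    {"offset":[-0.066,-0.237,0.133],"turn":-0.15},
    {"offset":[-0.066,-0.237,0.133],"turn":-0.1867},
    {"offset":[-0.066,-0.237,0.133],"turn":-0.1867}
  ]
}}

```text
clock: 15.52
ee_pos: [419.3, 267.6, 108.0]
tcp_rot: [-0.0, 0.126, 0.992, -0.0]
contact_force: [-0.2, 0.0, -1.4]
finger_gap: 0.293
```

```bash
python3 - <<'E'
from h import *
s=cam("side")
moves([(420.2,268.8,81.5,75.6)])
cv2.imwrite("pics/g6.png",cv2.resize(s["img"][120:250,200:330,::-1],None,fx=4,fy=4,interpolation=2))
E
```

```text
offset [-0.003, 0.009, 0.178] turn -0.0011 from [419.4 267.7 108.2] 75.41
```

View pics/g6.png

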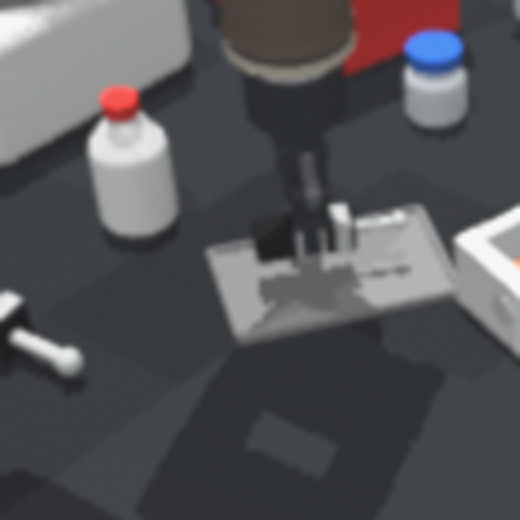

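Request:
{"name": "jog_arm", "arguments": {
  "series": [
    {"offset":[0,0.005,0.1],"turn":0},
    {"offset":[0,0.005,0.16],"turn":0},
    {"offset":[0,0.005,0.178],"turn":0},
    {"offset":[0,0.005,0.178],"turn":0}
  ]
}}

```text
clock: 16.08
ee_pos: [419.7, 268.3, 81.7]
tcp_rot: [-0.0, 0.126, 0.992, -0.0]
contact_force: [-0.0, 0.0, -0.5]
finger_gap: 0.29
```

Request:
{"name": "jog_arm", "arguments": {
  "series": [
    {"offset":[0,0,0],"turn":0},
    {"offset":[0,0,0],"turn":0},
    {"offset":[0,0,0],"turn":0},
    {"offset":[0,0,0],"turn":0},
    {"offset":[0,0,0],"turn":0}
  ],
  "hand": 1
}}

```text
clock: 16.7
ee_pos: [419.8, 268.4, 82.1]
tcp_rot: [0.0, 0.126, 0.992, 0.0]
contact_force: [-0.3, 0.3, -0.7]
finger_gap: 1.004
```

Request:
{"name": "jog_arm", "arguments": {
  "series": [
    {"offset":[0,0,-0.1],"turn":0},
    {"offset":[0,0,-0.4],"turn":0},
    {"offset":[0,0,-0.8],"turn":0},
    {"offset":[0,0,-1.0],"turn":0},
    {"offset":[0,0,-1.0],"turn":0}
  ]
}}

```text
clock: 17.32
ee_pos: [420.8, 268.9, 235.3]
tcp_rot: [0.002, 0.126, 0.992, 0.002]
contact_force: [0.2, -0.3, -0.3]
finger_gap: 0.998
```

```bash
python3 - <<'E'
from h import *
s=cam("side");t=cam("top")
cv2.imwrite("pics/g7.png",cv2.resize(s["img"][120:250,200:330,::-1],None,fx=4,fy=4,interpolation=2))
BT=rect(-40,40,-30,30,40)
for g in([580.7,-328.3,.357],[464.6,-370,-.255]): fit([(t,BT),(s,BT)],g,win=3)
print(status.read_state()["joint_pos"])
E
```

```text
fit [ 5.80703e+02 -3.28343e+02  3.57000e-01] rms 0.74 n 197
fit [ 4.64613e+02 -3.70041e+02 -2.55000e-01] rms 0.64 n 200
[ 5.07938272e-01  3.64124553e-01  2.01318972e+00  4.41179387e-06
  7.63332877e-01 -8.10752215e-01]
```

View pics/g7.png

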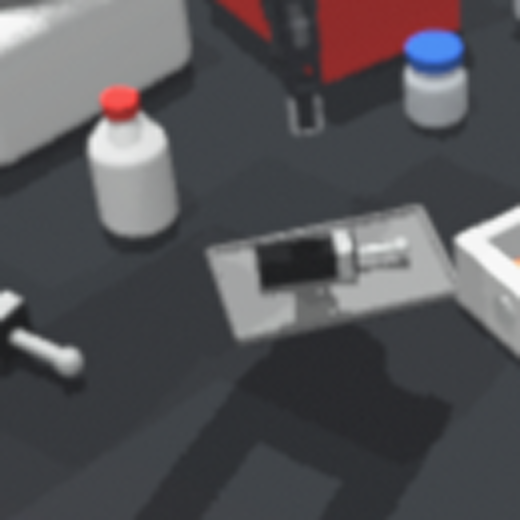

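```bash
python3 - <<'E'
from h import *
A=(580.7,-328.3);
moves([(480,125,235,87),(500,-20,235,99),(530,-165,235,110.4),(570,-300,200,110.4),(*A,165,110.4)])
E
```

```text
offset [-0.628, -0.825, -0.016] turn -0.0636 from [419.7 268.3 232.6] 75.56
offset [-0.184, -0.958, 0.0] turn -0.0667 from [480. 125. 235.] 87.0
offset [-0.046, -0.986, 0.0] turn -0.0633 from [500. -20. 235.] 99.0
offset [0.064, -0.937, 0.233] turn -0.0 from [ 530. -165.  235.] 110.4
offset [-0.001, -0.202, 0.233] turn -0.0 from [ 570. -300.  200.] 110.4
```

Request:
{"name": "jog_arm", "arguments": {
  "series": [
    {"offset":[-0.628,-0.825,-0.016],"turn":-0.0636},
    {"offset":[-0.628,-0.825,-0.016],"turn":-0.0636},
    {"offset":[-0.628,-0.825,-0.016],"turn":-0.0636},
    {"offset":[-0.628,-0.825,-0.016],"turn":-0.0636}
  ]
}}

```text
clock: 17.92
ee_pos: [480.5, 122.7, 233.5]
tcp_rot: [-0.001, 0.028, 1.0, -0.0]
contact_force: [0.5, -0.8, -0.1]
finger_gap: 1.004
```

Request:
{"name": "jog_arm", "arguments": {
  "series": [
    {"offset":[-0.184,-0.958,0],"turn":-0.0667},
    {"offset":[-0.184,-0.958,0],"turn":-0.0667},
    {"offset":[-0.184,-0.958,0],"turn":-0.0667},
    {"offset":[-0.184,-0.958,0],"turn":-0.0667}
  ]
}}

```text
clock: 18.42
ee_pos: [499.9, -21.0, 233.6]
tcp_rot: [-0.001, -0.077, 0.997, 0.0]
contact_force: [-0.0, -0.0, -0.1]
finger_gap: 1.002
```

Request:
{"name": "jog_arm", "arguments": {
  "series": [
    {"offset":[-0.046,-0.986,0],"turn":-0.0633},
    {"offset":[-0.046,-0.986,0],"turn":-0.0633},
    {"offset":[-0.046,-0.986,0],"turn":-0.0633},
    {"offset":[-0.046,-0.986,0],"turn":-0.0633}
  ]
}}

```text
clock: 18.92
ee_pos: [530.4, -165.3, 233.7]
tcp_rot: [-0.0, -0.176, 0.984, 0.0]
contact_force: [-0.3, 0.3, -0.4]
finger_gap: 0.998
```

Request:
{"name": "jog_arm", "arguments": {
  "series": [
    {"offset":[0.064,-0.937,0.233],"turn":0},
    {"offset":[0.064,-0.937,0.233],"turn":0},
    {"offset":[0.064,-0.937,0.233],"turn":0},
    {"offset":[0.064,-0.937,0.233],"turn":0}
  ]
}}

```text
clock: 19.42
ee_pos: [570.1, -298.9, 198.4]
tcp_rot: [-0.001, -0.177, 0.984, 0.001]
contact_force: [-0.5, 1.1, -0.4]
finger_gap: 1.001
```

```bash
python3 - <<'E'
from h import *
s=cam("side");t=cam("top")
BT=rect(-40,40,-30,30,40)
cv2.imwrite("pics/g8.png",cv2.resize(np.hstack([s["img"][180:360,370:520,::-1],t["img"][100:280,370:520,::-1]]),None,fx=2.5,fy=2.5,interpolation=2))
for g in([580.7,-328.3,.357],[464.6,-370,-.255]): fit([(s,BT)],g,win=3)
moves([(580.7,-328.3,165,110.4)])
E
```

```text
fit [ 5.81734e+02 -3.26826e+02  3.19000e-01] rms 1.01 n 99
fit [ 4.64572e+02 -3.70312e+02 -2.71000e-01] rms 0.78 n 100
offset [0.004, -0.216, 0.229] turn 0.0003 from [ 570.  -297.8  199.3] 110.46
```

View pics/g8.png

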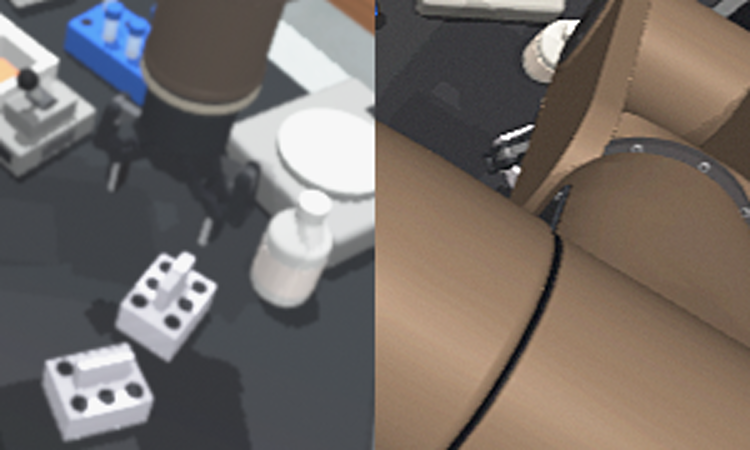

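Request:
{"name": "jog_arm", "arguments": {
  "series": [
    {"offset":[0.004,-0.11,0.12],"turn":0},
    {"offset":[0.004,-0.211,0.233],"turn":0},
    {"offset":[0.004,-0.211,0.4],"turn":0},
    {"offset":[0.004,-0.211,0.54],"turn":0},
    {"offset":[0.004,-0.211,0.54],"turn":0}
  ]
}}

```text
clock: 20.15
ee_pos: [579.7, -329.3, 116.2]
tcp_rot: [-0.001, -0.177, 0.984, 0.001]
contact_force: [-0.3, 0.5, 0.4]
finger_gap: 0.998
```

```bash
python3 - <<'E'
from h import *
s=cam("side")
moves([(580.7,-328.3,119,110.4)])
cv2.imwrite("pics/g9.png",cv2.resize(s["img"][180:340,370:520,::-1],None,fx=4,fy=3.7,interpolation=2))
E
```

```text
offset [-0.006, 0.008, -0.01] turn 0.0 from [ 580.3 -329.7  117.5] 110.41
```

View pics/g9.png

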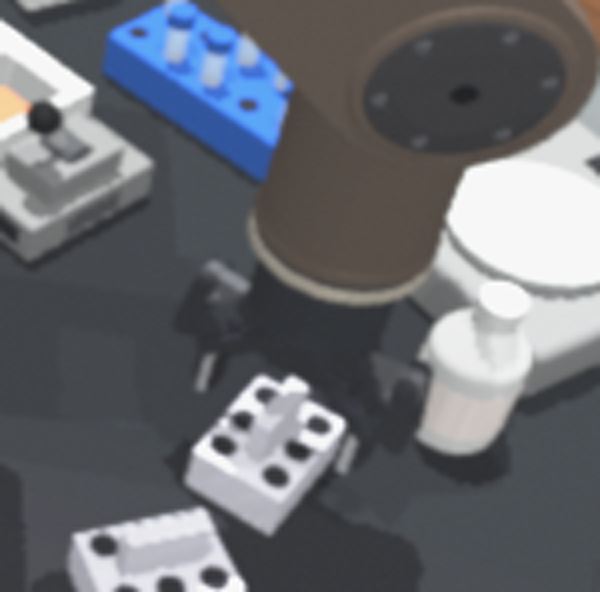

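Request:
{"name": "jog_arm", "arguments": {
  "series": [
    {"offset":[-0.004,0.007,-0.01],"turn":0},
    {"offset":[-0.004,0.007,-0.01],"turn":0},
    {"offset":[-0.004,0.007,-0.01],"turn":0},
    {"offset":[-0.004,0.007,-0.01],"turn":0},
    {"offset":[-0.004,0.007,-0.01],"turn":0}
  ],
  "hand": -1
}}

```text
clock: 20.82
ee_pos: [581.0, -328.7, 120.3]
tcp_rot: [0.0, -0.177, 0.984, -0.0]
contact_force: [-1.3, 2.0, 4.7]
finger_gap: 0.129
```

Request:
{"name": "jog_arm", "arguments": {
  "series": [
    {"offset":[0,0,0],"turn":0},
    {"offset":[0,0,0],"turn":0},
    {"offset":[0,0,0],"turn":0}
  ]
}}

```text
clock: 21.2
ee_pos: [581.0, -328.7, 120.3]
tcp_rot: [0.0, -0.177, 0.984, -0.0]
contact_force: [-1.5, 1.2, 5.3]
finger_gap: 0.13
```

```bash
python3 - <<'E'
from h import *
s=cam("side")
st=status.read_state();print(st["ee_pos"],st["finger_gap"],st["contact_force"])
BT=rect(-40,40,-30,30,40)
p=fit([(s,BT)],[580.7,-328.3,.357],win=3)
overlay(s,[*p],BT,"pics/g10.png",(390,250,500,340),6)
E
```

```text
[ 580.96781523 -328.71297208  120.28878715] 0.12526028325197566 [-1.27669269  1.65398819  5.08278197]
fit [ 5.92426e+02 -3.27425e+02  4.66000e-01] rms 1.09 n 76
```

View pics/g10.png

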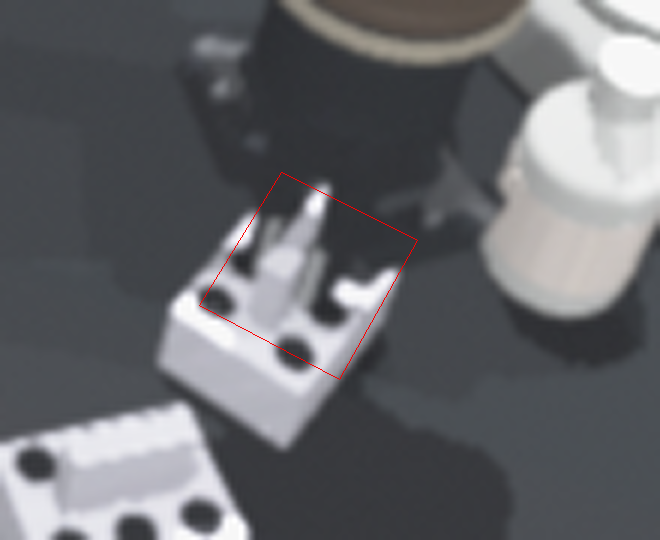

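Request:
{"name": "jog_arm", "arguments": {
  "series": [
    {"offset":[0,0,-0.05],"turn":0},
    {"offset":[0,0,-0.3],"turn":0},
    {"offset":[0,0,-0.6],"turn":0},
    {"offset":[0,0,-0.93],"turn":0},
    {"offset":[0,0,-0.93],"turn":0}
  ]
}}

```text
clock: 21.88
ee_pos: [582.4, -329.7, 264.0]
tcp_rot: [0.003, -0.177, 0.984, -0.002]
contact_force: [-0.1, -1.2, -3.4]
finger_gap: 0.129
```

```bash
python3 - <<'E'
from h import *
s=cam("side")
st=status.read_state();print(st["finger_gap"],st["contact_force"])
cv2.imwrite("pics/g11.png",cv2.resize(s["img"][150:340,350:520,::-1],None,fx=3,fy=3,interpolation=2))
r1=place((591,51.3,.152),[[0,106,0]])[0];print(r1)
moves([(578,-185,260,103),(576,-40,260,98.71),(r1[0],105,260,98.71),(r1[0],r1[1],215,98.71)])
E
```

```text
0.13022140745519023 [-0.01000572 -0.93280769 -1.8497513 ]
[574.94997031 156.07784378   0.        ]
offset [-0.313, 0.908, 0.009] turn 0.0411 from [ 581.4 -329.   261.4] 110.41
offset [-0.204, 0.945, 0.0] turn 0.0238 from [ 578. -185.  260.] 103.0
offset [-0.139, 0.957, 0.0] turn -0.0 from [576. -40. 260.] 98.71
offset [-0.052, 0.337, 0.3] turn -0.0 from [574.9 105.  260. ] 98.71
```

View pics/g11.png

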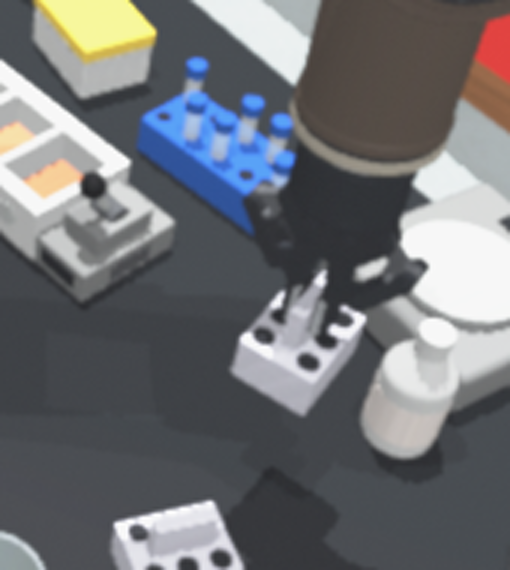

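Request:
{"name": "jog_arm", "arguments": {
  "series": [
    {"offset":[-0.313,0.908,0.009],"turn":0.0411},
    {"offset":[-0.313,0.908,0.009],"turn":0.0411},
    {"offset":[-0.313,0.908,0.009],"turn":0.0411},
    {"offset":[-0.313,0.908,0.009],"turn":0.0411}
  ]
}}

```text
clock: 22.42
ee_pos: [576.9, -183.3, 257.1]
tcp_rot: [-0.001, -0.114, 0.993, 0.0]
contact_force: [-0.7, -0.7, -3.2]
finger_gap: 0.127
```

Request:
{"name": "jog_arm", "arguments": {
  "series": [
    {"offset":[-0.204,0.945,0],"turn":0.0238},
    {"offset":[-0.204,0.945,0],"turn":0.0238},
    {"offset":[-0.204,0.945,0],"turn":0.0238},
    {"offset":[-0.204,0.945,0],"turn":0.0238}
  ]
}}

```text
clock: 22.92
ee_pos: [575.5, -39.5, 257.7]
tcp_rot: [-0.0, -0.077, 0.997, -0.0]
contact_force: [-0.2, -1.2, -2.7]
finger_gap: 0.133
```

Request:
{"name": "jog_arm", "arguments": {
  "series": [
    {"offset":[-0.139,0.957,0],"turn":0},
    {"offset":[-0.139,0.957,0],"turn":0},
    {"offset":[-0.139,0.957,0],"turn":0},
    {"offset":[-0.139,0.957,0],"turn":0}
  ]
}}

```text
clock: 23.42
ee_pos: [574.6, 105.1, 257.8]
tcp_rot: [-0.0, -0.077, 0.997, -0.0]
contact_force: [0.4, -0.6, -3.1]
finger_gap: 0.13
```

Request:
{"name": "jog_arm", "arguments": {
  "series": [
    {"offset":[-0.052,0.337,0.1],"turn":0},
    {"offset":[-0.052,0.337,0.3],"turn":0},
    {"offset":[-0.052,0.337,0.3],"turn":0},
    {"offset":[-0.052,0.337,0.3],"turn":0}
  ]
}}

```text
clock: 23.92
ee_pos: [574.9, 155.0, 213.8]
tcp_rot: [0.0, -0.075, 0.997, -0.0]
contact_force: [0.9, -0.6, -2.2]
finger_gap: 0.128
```

```bash
python3 - <<'E'
from h import *
s=cam("side")
st=status.read_state();print(st["finger_gap"],st["contact_force"])
r1=place((591,51.3,.152),[[0,106,0]])[0]
z=st["ee_pos"][2]-120.3
BT=rect(-40,40,-30,30,40+z)+rect(-25,25,-6,6,77+z)
overlay(s,[st["ee_pos"][0],st["ee_pos"][1],.152],BT,"pics/g12.png",(290,90,410,220),5)
moves([(r1[0],r1[1],186,98.71)])
E
```

```text
0.1286274740689109 [-0.45141192 -1.11557101 -2.1192889 ]
offset [-0.0, 0.005, 0.188] turn -0.0004 from [575.  155.3 214.2] 98.63
```

View pics/g12.png

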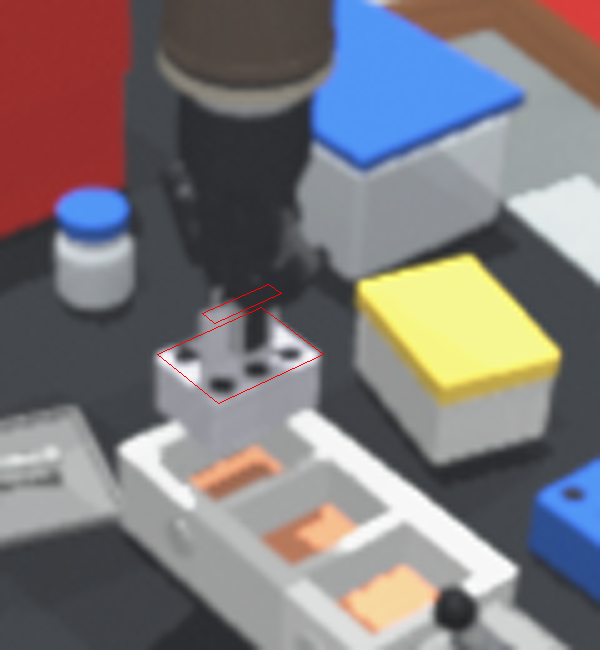

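Request:
{"name": "jog_arm", "arguments": {
  "series": [
    {"offset":[0,0.005,0.1],"turn":0},
    {"offset":[0,0.005,0.19],"turn":0},
    {"offset":[0,0.005,0.19],"turn":0},
    {"offset":[0,0.005,0.19],"turn":0}
  ]
}}

```text
clock: 24.48
ee_pos: [574.1, 157.3, 184.5]
tcp_rot: [-0.0, -0.076, 0.997, -0.0]
contact_force: [-0.5, 0.7, -2.2]
finger_gap: 0.133
```

```bash
python3 - <<'E'
from h import *
s=cam("side")
st=status.read_state();print(st["finger_gap"],st["contact_force"])
z=st["ee_pos"][2]-120.3
BT=rect(-40,40,-30,30,40+z)
p=fit([(s,rect(-40,40,-30,30,40+z,"fr"))],[575,156,.152],win=3)
overlay(s,[st["ee_pos"][0],st["ee_pos"][1],.152],BT,"pics/g13.png",(300,120,410,230),6)
moves([(575,156.1,182,98.71)])
E
```

```text
0.13117544886210308 [ 0.73741896 -0.84324742 -2.69535863]
fit [5.81581e+02 1.63896e+02 9.00000e-02] rms 0.73 n 50
offset [-0.004, -0.009, 0.019] turn 0.0001 from [574.2 157.4 184.8] 98.73
```

View pics/g13.png

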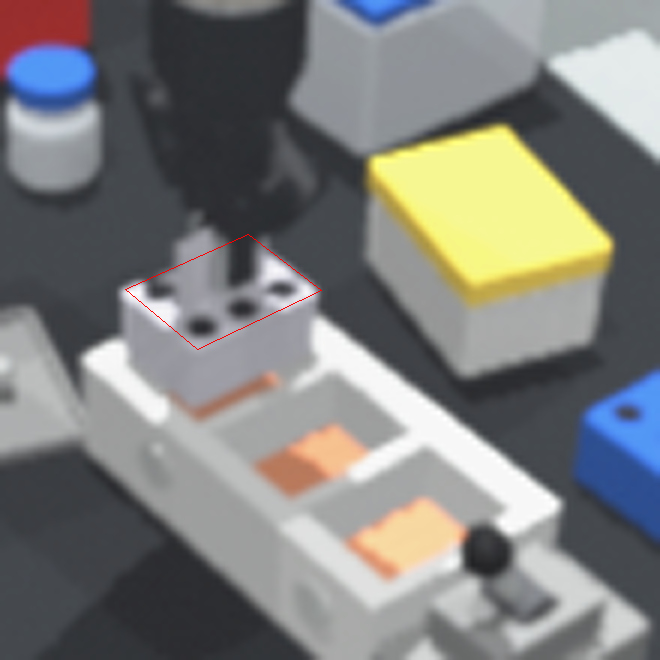

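```bash
cat >> h.py <<'E'
def avg(n=8):
    L=[];F=[]
    for i in range(n):
        snapshot("top");s=status.read_state();L.append(s["ee_pos"]);F.append(s["contact_force"])
    L=np.array(L);print("avg",np.round(L.mean(0),2),"sd",np.round(L.std(0),2),"F",np.round(np.mean(F,0),1),"gap",round(s["finger_gap"],3));return L.mean(0)
E
python3 - <<'E'
from h import *
avg()
moves([])
E
```

```text
avg [574.2  157.37 184.9 ] sd [0.04 0.03 0.06] F [-0.   0.1 -2.3] gap 0.129
```

Request:
{"name": "jog_arm", "arguments": {
  "series": [
    {"offset":[-0.004,-0.009,0],"turn":0},
    {"offset":[-0.004,-0.009,0],"turn":0},
    {"offset":[-0.004,-0.009,0],"turn":0}
  ]
}}

```text
clock: 25.3
ee_pos: [574.8, 156.0, 184.6]
tcp_rot: [-0.0, -0.076, 0.997, 0.0]
contact_force: [-0.6, 0.2, -2.7]
finger_gap: 0.13
```

```bash
python3 - <<'E'
from h import *
avg()
moves([(575,156.1,178,98.71)])
E
```

```text
avg [574.86 156.06 184.64] sd [0.01 0.01 0.01] F [-0.2  0.1 -2.6] gap 0.129
offset [-0.001, 0.0, 0.044] turn 0.0001 from [574.9 156.1 184.6] 98.73
```

Descend slowly: bottom at 64 → 58.

Request:
{"name": "jog_arm", "arguments": {
  "series": [
    {"offset":[-0.001,0,0.02],"turn":0},
    {"offset":[-0.001,0,0.03],"turn":0},
    {"offset":[-0.001,0,0.03],"turn":0}
  ]
}}

```text
clock: 26.08
ee_pos: [575.1, 155.9, 180.0]
tcp_rot: [0.0, -0.076, 0.997, -0.0]
contact_force: [0.7, -2.0, -1.9]
finger_gap: 0.131
```

Request:
{"name": "jog_arm", "arguments": {
  "series": [
    {"offset":[0,0,0.01],"turn":0},
    {"offset":[0,0,0.02],"turn":0},
    {"offset":[0,0,0.02],"turn":0}
  ]
}}

```text
clock: 26.45
ee_pos: [575.0, 156.0, 176.9]
tcp_rot: [-0.0, -0.076, 0.997, -0.0]
contact_force: [1.3, -2.9, -4.1]
finger_gap: 0.129
```

Request:
{"name": "jog_arm", "arguments": {
  "series": [
    {"offset":[0,0,0.01],"turn":0},
    {"offset":[0,0,0.02],"turn":0},
    {"offset":[0,0,0.02],"turn":0}
  ]
}}

```text
clock: 26.82
ee_pos: [575.0, 156.0, 174.0]
tcp_rot: [-0.0, -0.076, 0.997, -0.0]
contact_force: [1.6, -2.3, -5.3]
finger_gap: 0.13
```

Request:
{"name": "jog_arm", "arguments": {
  "series": [
    {"offset":[-0.001,-0.003,0.03],"turn":0},
    {"offset":[-0.001,-0.003,0.06],"turn":0},
    {"offset":[-0.001,-0.003,0.06],"turn":0}
  ]
}}

```text
clock: 27.2
ee_pos: [575.1, 155.8, 164.6]
tcp_rot: [-0.0, -0.076, 0.997, 0.0]
contact_force: [0.6, -0.5, -3.1]
finger_gap: 0.127
```

Request:
{"name": "jog_arm", "arguments": {
  "series": [
    {"offset":[0,0,0.03],"turn":0},
    {"offset":[0,0,0.06],"turn":0},
    {"offset":[0,0,0.06],"turn":0}
  ]
}}

```text
clock: 27.58
ee_pos: [575.2, 155.7, 155.7]
tcp_rot: [-0.0, -0.076, 0.997, -0.0]
contact_force: [0.3, 0.8, -2.7]
finger_gap: 0.133
```

Request:
{"name": "jog_arm", "arguments": {
  "series": [
    {"offset":[0,0,0.02],"turn":0},
    {"offset":[0,0,0.035],"turn":0},
    {"offset":[0,0,0.035],"turn":0}
  ]
}}

```text
clock: 27.95
ee_pos: [575.2, 155.7, 150.7]
tcp_rot: [-0.0, -0.076, 0.997, -0.0]
contact_force: [0.5, 0.0, -2.2]
finger_gap: 0.129
```

Request:
{"name": "jog_arm", "arguments": {
  "series": [
    {"offset":[0,0,0.015],"turn":0},
    {"offset":[0,0,0.03],"turn":0},
    {"offset":[0,0,0.03],"turn":0}
  ]
}}

```text
clock: 28.32
ee_pos: [575.3, 155.7, 146.7]
tcp_rot: [0.0, -0.076, 0.997, 0.0]
contact_force: [-0.6, 1.3, 2.1]
finger_gap: 0.127
```

Request:
{"name": "jog_arm", "arguments": {
  "series": [
    {"offset":[0,0,0.01],"turn":0},
    {"offset":[0,0,0.02],"turn":0},
    {"offset":[0,0,0.02],"turn":0}
  ]
}}

```text
clock: 28.7
ee_pos: [575.3, 155.7, 143.7]
tcp_rot: [0.0, -0.076, 0.997, 0.0]
contact_force: [-1.2, 1.4, 4.8]
finger_gap: 0.129
```

Request:
{"name": "jog_arm", "arguments": {
  "series": [
    {"offset":[0,0,0.006],"turn":0},
    {"offset":[0,0,0.012],"turn":0},
    {"offset":[0,0,0.012],"turn":0}
  ]
}}

```text
clock: 29.08
ee_pos: [575.3, 155.8, 142.2]
tcp_rot: [0.0, -0.076, 0.997, 0.0]
contact_force: [-4.4, 1.4, 12.2]
finger_gap: 0.13
```

Request:
{"name": "jog_arm", "arguments": {
  "series": [
    {"offset":[0,0,0.008],"turn":0},
    {"offset":[0,0,0.008],"turn":0},
    {"offset":[0,0,0.008],"turn":0}
  ]
}}

```text
clock: 29.45
ee_pos: [575.2, 155.9, 142.2]
tcp_rot: [0.0, -0.076, 0.997, 0.0]
contact_force: [-10.9, -0.2, 34.5]
finger_gap: 0.132
```

```bash
python3 - <<'E'
from h import *
avg(3)
s=cam("side")
cv2.imwrite("pics/g14.png",cv2.resize(s["img"][120:250,290:420,::-1],None,fx=4.5,fy=4.5,interpolation=2))
E
```

```text
avg [575.23 155.85 142.16] sd [0.   0.01 0.01] F [-10.7  -0.   33.9] gap 0.125
```

View pics/g14.png

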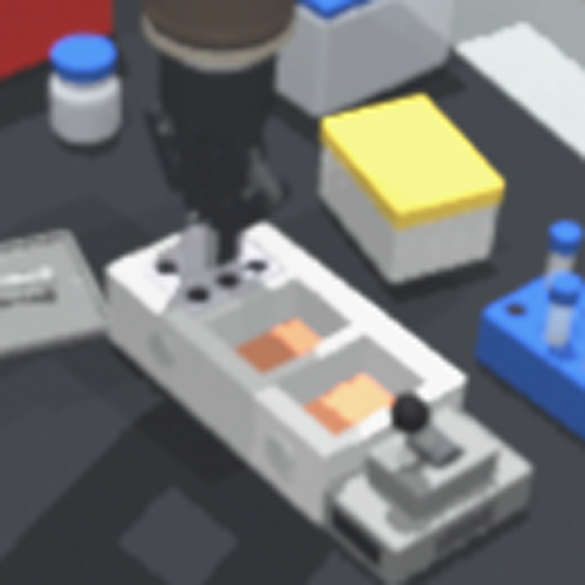

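Bottomed hard at 142.2 (flush in the picture, block top level with the housing around (210,275)). Ease off and release, then lift.

Request:
{"name": "jog_arm", "arguments": {
  "series": [
    {"offset":[0,0,-0.01],"turn":0},
    {"offset":[0,0,-0.01],"turn":0}
  ]
}}

```text
clock: 29.9
ee_pos: [575.4, 155.8, 142.2]
tcp_rot: [0.0, -0.076, 0.997, 0.0]
contact_force: [-2.6, 1.1, 10.2]
finger_gap: 0.131
```

Request:
{"name": "jog_arm", "arguments": {
  "series": [
    {"offset":[0,0,0],"turn":0},
    {"offset":[0,0,0],"turn":0},
    {"offset":[0,0,0],"turn":0},
    {"offset":[0,0,0],"turn":0},
    {"offset":[0,0,0],"turn":0}
  ],
  "hand": 1
}}

```text
clock: 30.52
ee_pos: [575.2, 155.6, 141.9]
tcp_rot: [-0.0, -0.076, 0.997, -0.0]
contact_force: [0.2, 0.3, 1.1]
finger_gap: 1.002
```

Request:
{"name": "jog_arm", "arguments": {
  "series": [
    {"offset":[0,0,-0.2],"turn":0},
    {"offset":[0,0,-0.5],"turn":0},
    {"offset":[0,0,-0.7],"turn":0},
    {"offset":[0,0,-0.7],"turn":0}
  ]
}}

```text
clock: 31.02
ee_pos: [576.4, 155.9, 249.3]
tcp_rot: [0.002, -0.076, 0.997, 0.0]
contact_force: [-0.9, 0.3, -0.3]
finger_gap: 0.998
```

```bash
python3 - <<'E'
from h import *
avg(2)
s=cam("side");t=cam("top")
cv2.imwrite("pics/g15.png",cv2.resize(np.hstack([s["img"][120:250,290:420,::-1],t["img"][100:230,390:520,::-1]]),None,fx=3,fy=3,interpolation=2))
BT=rect(-40,40,-30,30,40)
fit([(s,BT)],[464.6,-370,-.255],win=3);fit([(t,BT)],[464.6,-370,-.255],win=3);p=fit([(t,BT),(s,BT)],[464.6,-370,-.255],win=3)
q=(464.6,-370.1,75.4)
moves([(550,5,250,86),(520,-140,250,75.4),(490,-285,230,75.4),(*q[:2],170,75.4)])
E
```

```text
avg [575.36 155.68 247.28] sd [0.25 0.07 0.5 ] F [ 0.2 -0.1 -0.7] gap 0.998
fit [ 4.64215e+02 -3.69372e+02 -2.60000e-01] rms 0.69 n 100
fit [ 4.64998e+02 -3.70335e+02 -2.47000e-01] rms 0.6 n 100
fit [ 4.64642e+02 -3.70005e+02 -2.55000e-01] rms 0.66 n 200
offset [0.315, -0.967, -0.028] turn 0.0707 from [574.7 155.5 245.9] 98.72
offset [0.132, -0.978, 0.0] turn 0.0589 from [550.   5. 250.] 86.0
offset [-0.05, -0.986, 0.133] turn -0.0 from [ 520. -140.  250.] 75.4
offset [0.021, -0.592, 0.4] turn -0.0 from [ 490. -285.  230.] 75.4
```

View pics/g15.png

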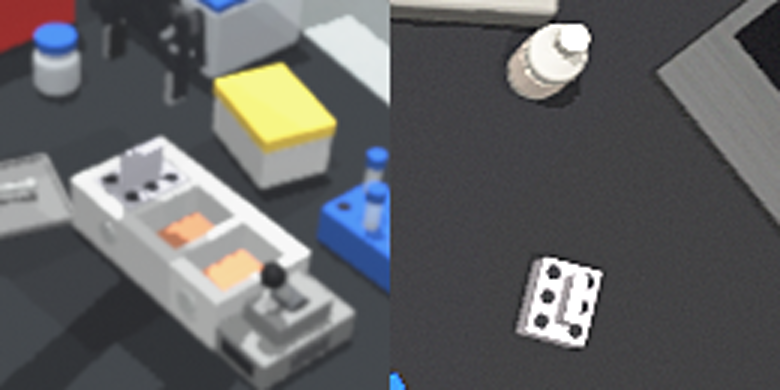

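Request:
{"name": "jog_arm", "arguments": {
  "series": [
    {"offset":[0.315,-0.967,-0.028],"turn":0.0707},
    {"offset":[0.315,-0.967,-0.028],"turn":0.0707},
    {"offset":[0.315,-0.967,-0.028],"turn":0.0707},
    {"offset":[0.315,-0.967,-0.028],"turn":0.0707}
  ]
}}

```text
clock: 31.72
ee_pos: [549.8, 3.3, 250.2]
tcp_rot: [-0.001, 0.036, 0.999, -0.0]
contact_force: [-0.3, -0.7, -1.2]
finger_gap: 0.999
```

Request:
{"name": "jog_arm", "arguments": {
  "series": [
    {"offset":[0.132,-0.978,0],"turn":0.0589},
    {"offset":[0.132,-0.978,0],"turn":0.0589},
    {"offset":[0.132,-0.978,0],"turn":0.0589},
    {"offset":[0.132,-0.978,0],"turn":0.0589}
  ]
}}

```text
clock: 32.22
ee_pos: [520.3, -140.5, 250.4]
tcp_rot: [-0.001, 0.128, 0.992, 0.0]
contact_force: [0.4, 0.5, -0.6]
finger_gap: 1.0
```

Request:
{"name": "jog_arm", "arguments": {
  "series": [
    {"offset":[-0.05,-0.986,0.133],"turn":0},
    {"offset":[-0.05,-0.986,0.133],"turn":0},
    {"offset":[-0.05,-0.986,0.133],"turn":0},
    {"offset":[-0.05,-0.986,0.133],"turn":0}
  ]
}}

```text
clock: 32.72
ee_pos: [490.7, -284.9, 230.3]
tcp_rot: [-0.0, 0.128, 0.992, 0.0]
contact_force: [0.2, 0.7, 0.3]
finger_gap: 0.997
```

Request:
{"name": "jog_arm", "arguments": {
  "series": [
    {"offset":[0.021,-0.3,0.2],"turn":0},
    {"offset":[0.021,-0.592,0.4],"turn":0},
    {"offset":[0.021,-0.592,0.4],"turn":0},
    {"offset":[0.021,-0.592,0.4],"turn":0}
  ]
}}

```text
clock: 33.22
ee_pos: [465.8, -368.4, 171.0]
tcp_rot: [-0.0, 0.127, 0.992, 0.0]
contact_force: [0.7, 0.4, 0.5]
finger_gap: 0.999
```

```bash
python3 - <<'E'
from h import *
avg(4)
s=cam("side")
BT=rect(-40,40,-30,30,40)
fit([(s,BT)],[464.6,-370,-.255],win=3)
overlay(s,[464.6,-370,-.255],BT,"pics/g16.png",(350,250,480,370),5)
moves([(464.6,-370.1,120,75.4)])
E
```

```text
avg [ 465.97 -368.66  171.76] sd [0.06 0.21 0.16] F [-0.1  0.6 -0.3] gap 1.001
fit [ 4.62800e+02 -3.69091e+02 -2.33000e-01] rms 0.86 n 98
offset [0.006, -0.008, 0.346] turn 0.0004 from [ 465.8 -369.2  171.9] 75.47
```

View pics/g16.png

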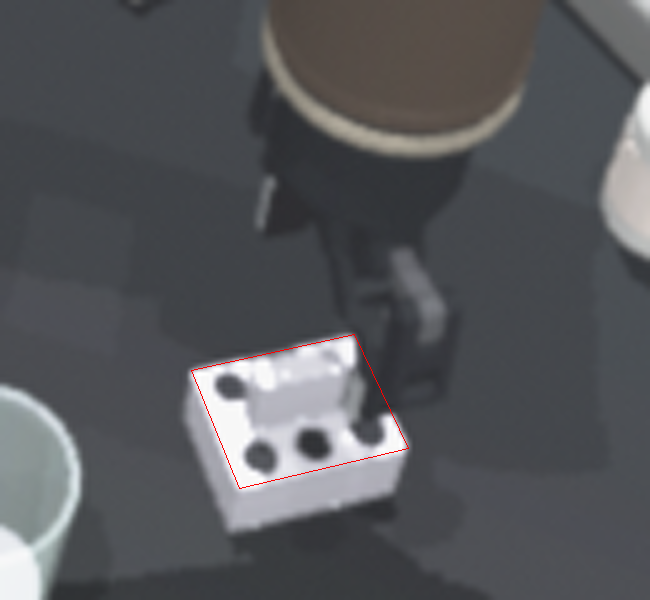

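Block unmoved. Descend and grip.

Request:
{"name": "jog_arm", "arguments": {
  "series": [
    {"offset":[0.006,-0.006,0.18],"turn":0},
    {"offset":[0.006,-0.006,0.3],"turn":0},
    {"offset":[0.006,-0.006,0.346],"turn":0},
    {"offset":[0.006,-0.006,0.346],"turn":0},
    {"offset":[0.006,-0.006,0.346],"turn":0}
  ]
}}

```text
clock: 34.1
ee_pos: [464.3, -370.9, 119.8]
tcp_rot: [0.0, 0.127, 0.992, -0.0]
contact_force: [0.6, 0.3, -0.3]
finger_gap: 1.003
```

```bash
python3 - <<'E'
from h import *
avg(4)
moves([(464.6,-370.1,120,75.4)])
E
```

```text
avg [ 464.21 -370.87  119.83] sd [0.05 0.03 0.06] F [-0.   0.2 -0.2] gap 0.999
offset [-0.002, 0.005, -0.002] turn -0.0 from [ 464.1 -370.8  119.7] 75.39
```

Request:
{"name": "jog_arm", "arguments": {
  "series": [
    {"offset":[-0.002,0.005,0],"turn":0},
    {"offset":[-0.002,0.005,0],"turn":0},
    {"offset":[-0.002,0.005,0],"turn":0},
    {"offset":[-0.002,0.005,0],"turn":0},
    {"offset":[-0.002,0.005,0],"turn":0}
  ],
  "hand": -1
}}

```text
clock: 34.92
ee_pos: [464.4, -369.9, 119.3]
tcp_rot: [-0.0, 0.127, 0.992, 0.0]
contact_force: [0.3, 1.3, 3.0]
finger_gap: 0.13
```

Request:
{"name": "jog_arm", "arguments": {
  "series": [
    {"offset":[0,0,0],"turn":0},
    {"offset":[0,0,0],"turn":0},
    {"offset":[0,0,0],"turn":0}
  ]
}}

```text
clock: 35.3
ee_pos: [464.5, -369.9, 119.3]
tcp_rot: [0.0, 0.127, 0.992, 0.0]
contact_force: [0.0, 3.2, 5.4]
finger_gap: 0.129
```

Request:
{"name": "jog_arm", "arguments": {
  "series": [
    {"offset":[0,0,-0.05],"turn":0},
    {"offset":[0,0,-0.3],"turn":0},
    {"offset":[0,0,-0.6],"turn":0},
    {"offset":[0,0,-0.93],"turn":0},
    {"offset":[0,0,-0.93],"turn":0}
  ]
}}

```text
clock: 35.92
ee_pos: [465.7, -371.2, 262.7]
tcp_rot: [0.003, 0.127, 0.992, -0.002]
contact_force: [-0.2, -0.3, -3.7]
finger_gap: 0.133
```

```bash
python3 - <<'E'
from h import *
avg(4)
s=cam("side")
cv2.imwrite("pics/g17.png",cv2.resize(s["img"][150:370,330:500,::-1],None,fx=2.7,fy=2.7,interpolation=2))
r2=place((591,51.3,.152),[[0,34,0]])[0];print(r2)
moves([(500,-230,260,85),(545,-90,260,98.71),(r2[0],45,260,98.71),(r2[0],r2[1],215,98.71)])
E
```

```text
avg [ 464.21 -369.89  258.67] sd [0.41 0.37 1.13] F [-0.3  0.6 -4.4] gap 0.133
[585.85187727  84.90798763   0.        ]
offset [0.001, 0.961, -0.018] turn -0.0534 from [ 463.8 -369.5  257.3] 75.39
offset [-0.218, 0.956, 0.0] turn -0.0762 from [ 500. -230.  260.] 85.0
offset [-0.405, 0.848, 0.0] turn -0.0 from [545. -90. 260.] 98.71
offset [-0.04, 0.263, 0.3] turn -0.0 from [585.9  45.  260. ] 98.71
```

View pics/g17.png

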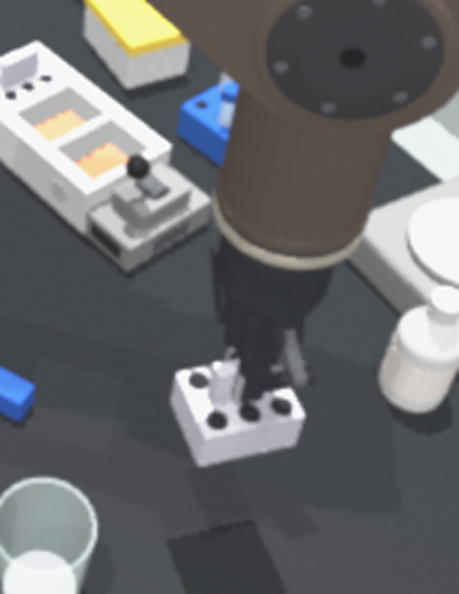

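Request:
{"name": "jog_arm", "arguments": {
  "series": [
    {"offset":[0.001,0.961,-0.018],"turn":-0.0534},
    {"offset":[0.001,0.961,-0.018],"turn":-0.0534},
    {"offset":[0.001,0.961,-0.018],"turn":-0.0534},
    {"offset":[0.001,0.961,-0.018],"turn":-0.0534}
  ]
}}

```text
clock: 36.67
ee_pos: [500.7, -229.2, 260.6]
tcp_rot: [-0.001, 0.042, 0.999, 0.0]
contact_force: [0.5, -0.9, -2.6]
finger_gap: 0.132
```

Request:
{"name": "jog_arm", "arguments": {
  "series": [
    {"offset":[-0.218,0.956,0],"turn":-0.0762},
    {"offset":[-0.218,0.956,0],"turn":-0.0762},
    {"offset":[-0.218,0.956,0],"turn":-0.0762},
    {"offset":[-0.218,0.956,0],"turn":-0.0762}
  ]
}}

```text
clock: 37.17
ee_pos: [546.1, -90.2, 260.9]
tcp_rot: [-0.0, -0.077, 0.997, 0.0]
contact_force: [-0.5, -0.5, -3.5]
finger_gap: 0.136
```

Request:
{"name": "jog_arm", "arguments": {
  "series": [
    {"offset":[-0.405,0.848,0],"turn":0},
    {"offset":[-0.405,0.848,0],"turn":0},
    {"offset":[-0.405,0.848,0],"turn":0},
    {"offset":[-0.405,0.848,0],"turn":0}
  ]
}}

```text
clock: 37.67
ee_pos: [586.6, 43.9, 260.9]
tcp_rot: [-0.0, -0.076, 0.997, -0.0]
contact_force: [0.5, -1.2, -3.9]
finger_gap: 0.128
```

Request:
{"name": "jog_arm", "arguments": {
  "series": [
    {"offset":[-0.04,0.263,0.1],"turn":0},
    {"offset":[-0.04,0.263,0.3],"turn":0},
    {"offset":[-0.04,0.263,0.3],"turn":0},
    {"offset":[-0.04,0.263,0.3],"turn":0}
  ]
}}

```text
clock: 38.17
ee_pos: [586.7, 82.9, 217.1]
tcp_rot: [0.0, -0.075, 0.997, -0.0]
contact_force: [0.0, -0.1, -3.6]
finger_gap: 0.13
```

```bash
python3 - <<'E'
from h import *
p=avg(6)
s=cam("side")
st=status.read_state()
z=p[2]-119.3
BT=rect(-40,40,-30,30,40+z)+rect(-25,25,-6,6,77+z)
overlay(s,[p[0],p[1],.152],BT,"pics/g18.png",(300,110,420,230),5)
moves([(585.9,84.9,184,98.71)])
E
```

```text
avg [586.89  83.68 217.41] sd [0.12 0.36 0.16] F [-0.2 -0.  -3.5] gap 0.132
offset [0.004, 0.005, 0.22] turn 0.0 from [586.6  84.3 217. ] 98.71
```

View pics/g18.png

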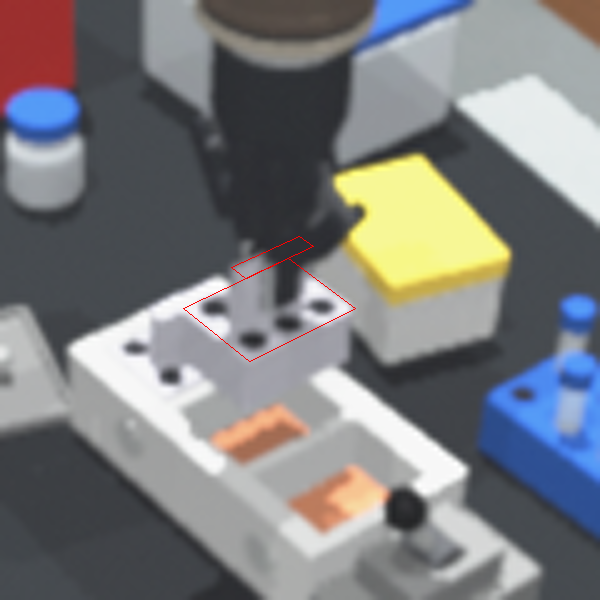

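Request:
{"name": "jog_arm", "arguments": {
  "series": [
    {"offset":[0.003,0.004,0.1],"turn":0},
    {"offset":[0.003,0.004,0.21],"turn":0},
    {"offset":[0.003,0.004,0.215],"turn":0},
    {"offset":[0.003,0.004,0.215],"turn":0},
    {"offset":[0.003,0.004,0.215],"turn":0}
  ]
}}

```text
clock: 39.15
ee_pos: [586.1, 85.0, 184.5]
tcp_rot: [0.0, -0.076, 0.997, -0.0]
contact_force: [-0.3, 0.3, -3.3]
finger_gap: 0.131
```

```bash
python3 - <<'E'
from h import *
avg(10)
moves([(586.0,84.7,184,98.71)])
E
```

```text
avg [585.99  84.94 184.44] sd [0.08 0.02 0.11] F [ 0.1  0.  -3.6] gap 0.13
offset [-0.0, -0.002, 0.002] turn 0.0001 from [585.9  84.9 184.3] 98.72
```

Request:
{"name": "jog_arm", "arguments": {
  "series": [
    {"offset":[0,-0.002,0.02],"turn":0},
    {"offset":[0,-0.002,0.04],"turn":0},
    {"offset":[0,-0.002,0.04],"turn":0}
  ]
}}

```text
clock: 40.02
ee_pos: [585.7, 84.6, 177.8]
tcp_rot: [-0.0, -0.076, 0.997, -0.0]
contact_force: [-0.8, -0.1, -3.5]
finger_gap: 0.13
```

Request:
{"name": "jog_arm", "arguments": {
  "series": [
    {"offset":[0,0,0.01],"turn":0},
    {"offset":[0,0,0.03],"turn":0},
    {"offset":[0,0,0.03],"turn":0}
  ]
}}

```text
clock: 40.4
ee_pos: [585.7, 84.6, 173.4]
tcp_rot: [-0.0, -0.076, 0.997, -0.0]
contact_force: [-0.0, 0.5, -3.7]
finger_gap: 0.137
```

Request:
{"name": "jog_arm", "arguments": {
  "series": [
    {"offset":[0,0,0.02],"turn":0},
    {"offset":[0,0,0.05],"turn":0},
    {"offset":[0,0,0.05],"turn":0}
  ]
}}

```text
clock: 40.78
ee_pos: [585.7, 84.6, 165.7]
tcp_rot: [-0.0, -0.076, 0.997, -0.0]
contact_force: [-0.5, -0.6, -4.0]
finger_gap: 0.129
```

Going in freely. Continue to the pad (149.3) and press to 141.3.

Request:
{"name": "jog_arm", "arguments": {
  "series": [
    {"offset":[0,0,0.05],"turn":0},
    {"offset":[0,0,0.1],"turn":0},
    {"offset":[0,0,0.1],"turn":0}
  ]
}}

```text
clock: 41.15
ee_pos: [585.5, 84.6, 150.3]
tcp_rot: [-0.001, -0.076, 0.997, -0.0]
contact_force: [0.5, -0.1, -3.8]
finger_gap: 0.132
```

Request:
{"name": "jog_arm", "arguments": {
  "series": [
    {"offset":[0,0,0.02],"turn":0},
    {"offset":[0,0,0.04],"turn":0},
    {"offset":[0,0,0.05],"turn":0},
    {"offset":[0,0,0.05],"turn":0}
  ]
}}

```text
clock: 41.65
ee_pos: [586.0, 84.7, 144.0]
tcp_rot: [0.0, -0.076, 0.997, -0.0]
contact_force: [-1.6, -0.3, 1.3]
finger_gap: 0.13
```

Request:
{"name": "jog_arm", "arguments": {
  "series": [
    {"offset":[0,0,0.007],"turn":0},
    {"offset":[0,0,0.013],"turn":0},
    {"offset":[0,0,0.013],"turn":0}
  ]
}}

```text
clock: 42.02
ee_pos: [586.0, 84.7, 142.0]
tcp_rot: [0.0, -0.076, 0.997, 0.0]
contact_force: [-2.0, -0.1, 5.6]
finger_gap: 0.129
```

Request:
{"name": "jog_arm", "arguments": {
  "series": [
    {"offset":[0,0,0.007],"turn":0},
    {"offset":[0,0,0.007],"turn":0},
    {"offset":[0,0,0.007],"turn":0}
  ]
}}

```text
clock: 42.4
ee_pos: [586.0, 84.7, 141.3]
tcp_rot: [0.0, -0.076, 0.997, 0.0]
contact_force: [-5.9, 0.7, 11.6]
finger_gap: 0.129
```

Request:
{"name": "jog_arm", "arguments": {
  "series": [
    {"offset":[0,0,0.007],"turn":0},
    {"offset":[0,0,0.007],"turn":0},
    {"offset":[0,0,0.007],"turn":0}
  ]
}}

```text
clock: 42.78
ee_pos: [585.9, 84.7, 141.3]
tcp_rot: [0.0, -0.076, 0.997, 0.0]
contact_force: [-10.8, -0.3, 31.4]
finger_gap: 0.129
```

Request:
{"name": "jog_arm", "arguments": {
  "series": [
    {"offset":[0,0,-0.01],"turn":0},
    {"offset":[0,0,-0.01],"turn":0}
  ]
}}

```text
clock: 43.02
ee_pos: [586.1, 84.7, 141.3]
tcp_rot: [0.0, -0.076, 0.997, 0.0]
contact_force: [-1.6, 0.3, 6.2]
finger_gap: 0.133
```

Request:
{"name": "jog_arm", "arguments": {
  "series": [
    {"offset":[0,0,0],"turn":0},
    {"offset":[0,0,0],"turn":0},
    {"offset":[0,0,0],"turn":0},
    {"offset":[0,0,0],"turn":0},
    {"offset":[0,0,0],"turn":0}
  ],
  "hand": 1
}}

```text
clock: 43.65
ee_pos: [585.9, 84.6, 141.1]
tcp_rot: [-0.0, -0.076, 0.997, -0.0]
contact_force: [0.1, -0.3, -0.3]
finger_gap: 1.001
```

Request:
{"name": "jog_arm", "arguments": {
  "series": [
    {"offset":[0,0,-0.2],"turn":0},
    {"offset":[0,0,-0.5],"turn":0},
    {"offset":[0,0,-0.8],"turn":0},
    {"offset":[0,0,-0.8],"turn":0}
  ]
}}

```text
clock: 44.15
ee_pos: [587.5, 84.8, 264.6]
tcp_rot: [0.003, -0.076, 0.997, 0.0]
contact_force: [-0.2, 0.4, -0.0]
finger_gap: 0.999
```

```bash
python3 - <<'E'
from h import *
avg(2)
s=cam("side");t=cam("top")
for g in [(0,106),(0,34)]:
    q=place((591,51.3,.152),[[*g,0]])[0]
    S=rect(-25,25,-6,6,99,"fblr")
    fit([(s,S)],[q[0],q[1],.152],win=3)
S=[((x,y+106-0,99),(x2,y2+106,99)) for (x,y,_),(x2,y2,_) in rect(-25,25,-6,6,0)]+[((x,y+34,99),(x2,y2+34,99)) for (x,y,_),(x2,y2,_) in rect(-25,25,-6,6,0)]+HR
overlay(s,(591,51.3,.152),S,"pics/g19.png",(305,140,415,250),6)
for n in["block1"]:
  for c in ("top","side"): print(c,[(np.round(d["at"]),d["score"]) for d in recognise(c,n)])
r=np.round(place((591,51.3,.152),[[-22,-115,0],[24,-115,0]]),1);print(r)
E
```

```text
avg [586.23  84.66 262.  ] sd [0.35 0.03 0.69] F [-0.2 -0.7 -0.1] gap 0.998
fit [ 5.67498e+02  1.64255e+02 -5.40000e-02] rms 1.18 n 100
fit [5.97463e+02 7.76710e+01 3.37000e-01] rms 1.26 n 88
top [(array([322., 404.,  83.]), 0.75), (array([599.,  84.,  61.]), 0.46), (array([595., 159.,  59.]), 0.44)]
side [(array([584.,  80.,  59.]), 0.86), (array([570., 145.,  65.]), 0.85)]
[[586.7 -65.7   0. ]
 [632.1 -58.7   0. ]]
```

View pics/g19.png

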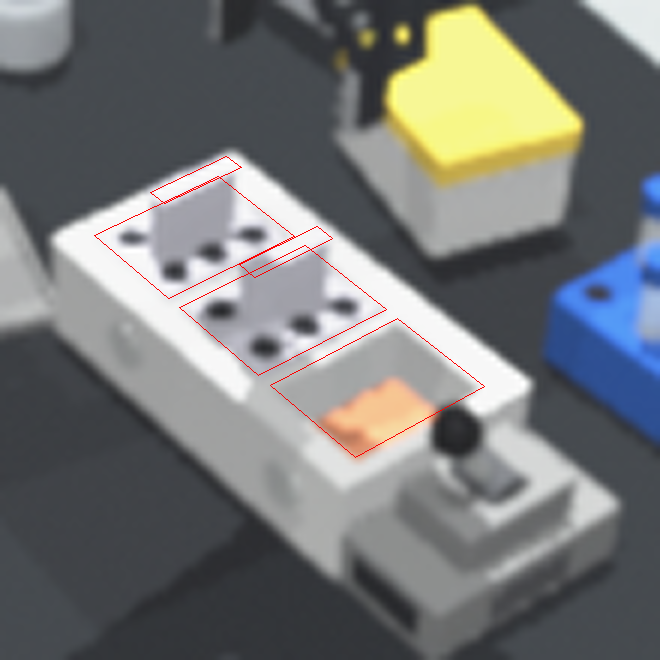

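```bash
python3 - <<'E'
from h import *
s=cam("side");t=cam("top")
hp=(591,51.3,.152)
for c,n in((s,"side"),(t,"top")):
    g=c["img"].astype(int).max(2)
    u=proj(c,place(hp,[[-26.8,-115,106]]))[0];print(n,"pred",u)
    x0,y0=(u-12).astype(int);w=g[y0:y0+25,x0:x0+25]<45
    m=np.argwhere(w);print("dark centroid",m.mean(0)[::-1]+[x0,y0],len(m))
def hh(x,y,z): q=place(hp,[[x,y,z]])[0];return (*q,98.71)
moves([hh(-60,-40,262),hh(-85,-115,262),hh(-85,-115,170)])
E
```

```text
side pred [380.00071687 211.36036828]
dark centroid [380.15384615 212.92307692] 13
top pred [351.24753793 156.70599642]
dark centroid [354.15151515 156.63636364] 66
offset [0.398, -0.491, -0.012] turn 0.0001 from [585.6  84.6 260.2] 98.72
offset [0.167, -0.5, 0.0] turn -0.0 from [537.7   2.7 262. ] 98.71
offset [0.0, 0.0, 0.613] turn -0.0 from [524.4 -75.2 262. ] 98.71
```

Ball is where predicted. Move in front of it, fingers shut.

Request:
{"name": "jog_arm", "arguments": {
  "series": [
    {"offset":[0.398,-0.491,0],"turn":0},
    {"offset":[0.398,-0.491,0],"turn":0},
    {"offset":[0.565,-0.991,0],"turn":0},
    {"offset":[0.565,-0.991,0],"turn":0},
    {"offset":[0.565,-0.991,0],"turn":0}
  ],
  "hand": -1
}}

```text
clock: 45.18
ee_pos: [524.5, -76.0, 260.9]
tcp_rot: [-0.0, -0.075, 0.997, 0.0]
contact_force: [-0.2, 0.8, 0.3]
finger_gap: 0.004
```

Request:
{"name": "jog_arm", "arguments": {
  "series": [
    {"offset":[0,0,0.3],"turn":0},
    {"offset":[0,0,0.6],"turn":0},
    {"offset":[0,0,0.6],"turn":0},
    {"offset":[0,0,0.6],"turn":0}
  ]
}}

```text
clock: 45.68
ee_pos: [525.4, -74.5, 172.2]
tcp_rot: [0.0, -0.076, 0.997, -0.0]
contact_force: [0.1, 0.7, 0.2]
finger_gap: -0.002
```

```bash
python3 - <<'E'
from h import *
avg(3)
s=cam("side")
cv2.imwrite("pics/g20.png",cv2.resize(s["img"][120:270,300:430,::-1],None,fx=4,fy=4,interpolation=2))
hp=(591,51.3,.152)
def hh(x,y,z): q=place(hp,[[x,y,z]])[0];return (*q,98.71)
moves([hh(-55,-115,170),hh(2,-115,170)])
E
```

```text
avg [525.7  -74.91 172.75] sd [0.03 0.11 0.08] F [-0.5 -0.2 -0.4] gap 0.003
offset [-0.192, 0.0, 0.018] turn 0.0002 from [525.5 -75.1 172.6] 98.74
offset [-0.38, -0.0, 0.0] turn -0.0 from [554.  -70.7 170. ] 98.71
```

View pics/g20.png

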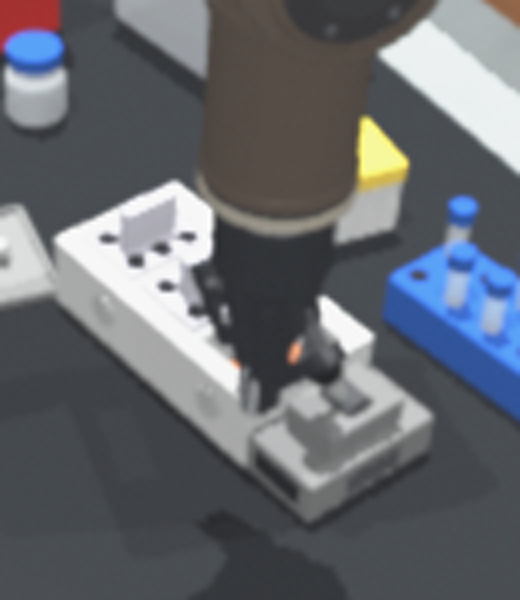

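Request:
{"name": "jog_arm", "arguments": {
  "series": [
    {"offset":[-0.1,0,0.018],"turn":0},
    {"offset":[-0.2,0,0.018],"turn":0},
    {"offset":[-0.28,0,0.018],"turn":0},
    {"offset":[-0.35,0,0.018],"turn":0},
    {"offset":[-0.35,0,0.018],"turn":0}
  ]
}}

```text
clock: 46.5
ee_pos: [577.5, -67.0, 168.3]
tcp_rot: [0.0, -0.076, 0.997, -0.0]
contact_force: [0.7, 0.1, 0.9]
finger_gap: 0.0
```

Request:
{"name": "jog_arm", "arguments": {
  "series": [
    {"offset":[-0.06,0,0],"turn":0},
    {"offset":[-0.12,0,0],"turn":0},
    {"offset":[-0.16,0,0],"turn":0},
    {"offset":[-0.16,0,0],"turn":0}
  ]
}}

```text
clock: 47.0
ee_pos: [600.9, -63.5, 168.4]
tcp_rot: [0.0, -0.076, 0.997, -0.0]
contact_force: [-0.5, -0.6, -0.3]
finger_gap: 0.002
```

```bash
python3 - <<'E'
from h import *
avg(3)
s=cam("side")
cv2.imwrite("pics/g21.png",cv2.resize(s["img"][120:270,300:430,::-1],None,fx=4,fy=4,interpolation=2))
E
```

```text
avg [600.3  -63.52 168.38] sd [0.14 0.03 0.02] F [ 0.3 -0.3 -0.4] gap 0.004
```

View pics/g21.png

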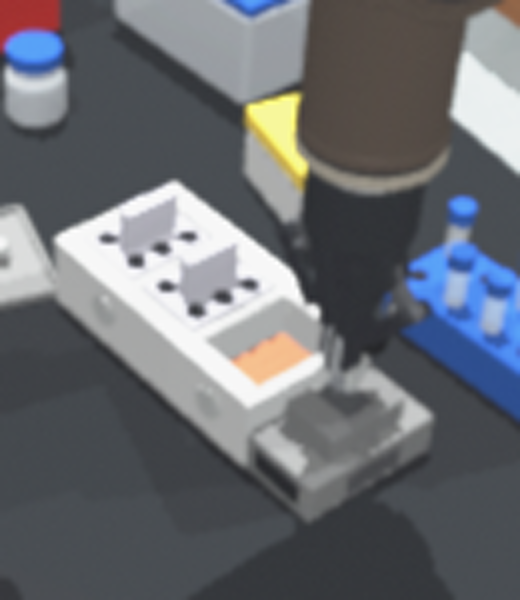

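Request:
{"name": "jog_arm", "arguments": {
  "series": [
    {"offset":[-0.03,0,0],"turn":0},
    {"offset":[-0.05,0,0],"turn":0},
    {"offset":[-0.05,0,0],"turn":0}
  ]
}}

```text
clock: 47.58
ee_pos: [608.0, -62.4, 168.4]
tcp_rot: [0.0, -0.076, 0.997, -0.0]
contact_force: [0.1, -0.2, 0.5]
finger_gap: -0.002
```

Request:
{"name": "jog_arm", "arguments": {
  "series": [
    {"offset":[-0.02,0,0],"turn":0},
    {"offset":[-0.03,0,0],"turn":0},
    {"offset":[-0.03,0,0],"turn":0}
  ]
}}

```text
clock: 47.95
ee_pos: [612.0, -61.7, 168.3]
tcp_rot: [-0.0, -0.076, 0.997, 0.0]
contact_force: [-3.5, -1.2, 0.3]
finger_gap: -0.001
```

Request:
{"name": "jog_arm", "arguments": {
  "series": [
    {"offset":[-0.02,0,0],"turn":0},
    {"offset":[-0.03,0,0],"turn":0},
    {"offset":[-0.03,0,0],"turn":0}
  ]
}}

```text
clock: 48.32
ee_pos: [613.1, -61.4, 168.0]
tcp_rot: [-0.004, -0.076, 0.997, 0.0]
contact_force: [-23.5, -7.7, 14.7]
finger_gap: 0.002
```

Lever hit its end stop at x≈612. Back off, lift and look.

Request:
{"name": "jog_arm", "arguments": {
  "series": [
    {"offset":[0.1,0,0],"turn":0},
    {"offset":[0.25,0,0],"turn":0},
    {"offset":[0.4,0,-0.2],"turn":0},
    {"offset":[0.5,0,-0.6],"turn":0},
    {"offset":[0.5,0,-0.6],"turn":0}
  ]
}}

```text
clock: 48.95
ee_pos: [543.7, -72.9, 262.7]
tcp_rot: [0.004, -0.076, 0.997, -0.001]
contact_force: [0.7, -0.9, -0.4]
finger_gap: 0.001
```

Request:
{"name": "jog_arm", "arguments": {
  "series": [
    {"offset":[0.3,-0.9,-0.2],"turn":0},
    {"offset":[0.3,-0.9,-0.2],"turn":0},
    {"offset":[0.3,-0.9,-0.2],"turn":0},
    {"offset":[0.3,-0.9,-0.2],"turn":0}
  ]
}}

```text
clock: 49.45
ee_pos: [518.4, -213.7, 288.3]
tcp_rot: [0.0, -0.075, 0.997, -0.0]
contact_force: [0.2, 0.9, -0.7]
finger_gap: 0.003
```

```bash
python3 - <<'E'
from h import *
avg(2)
s=cam("side");t=cam("top")
cv2.imwrite("pics/g22.png",np.hstack([cv2.resize(s["img"][110:260,230:430,::-1],(390,300),interpolation=2),cv2.resize(t["img"][100:250,200:400,::-1],(390,300),interpolation=2)]))
hp=(591,51.3,.152)
u=proj(s,place(hp,[[26,-115,106]]))[0];print(u,(u-[230,110])*[1.95,2])
for n in["jar","wash","tipbox","rack","reagent","beaker"]: print(n,[np.round(d["at"]) for d in recognise("side",n)][:1])
E
```

```text
avg [ 518.38 -212.22  287.92] sd [0.01 0.35 0.07] F [0.3 1.1 0.2] gap 0.003
[394.05896192 203.49107853] [319.91497574 186.98215706]
jar [array([606., 410.,  48.])]
wash [array([322., 387.,  68.])]
tipbox [array([ 313., -348.,   61.])]
rack [array([774., -82.,  46.])]
reagent [array([ 691., -363.,   74.])]
beaker [array([775., -84.,  46.])]
```

View pics/g22.png

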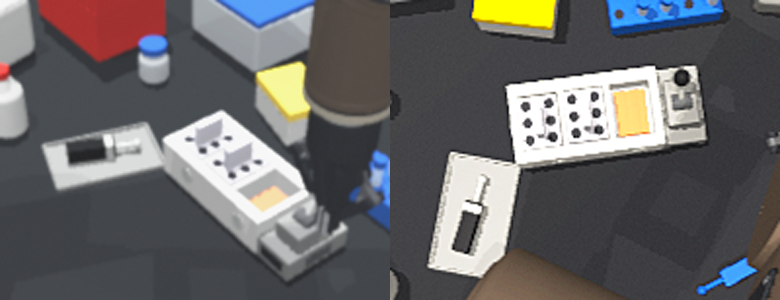

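```bash
python3 - <<'E'
from h import *
t=cam("top");hp=(591,51.3,.152)
for th in(0,.8,1.0):
    a=th-.509;print(th,proj(t,place(hp,[[55*np.sin(a),-115,58+55*np.cos(a)]])))
c=t["img"].astype(int).max(2)[130:165,335:365];m=np.argwhere(c<45);print(m.mean(0)[::-1]+[335,130],len(m))
cv2.imwrite("pics/g23.png",cv2.resize(t["img"][20:300,120:520,::-1],(800,560)))
E
```

```text
0 [[351.24853556 156.70475428]]
0.8 [[349.30820463 142.10300729]]
1.0 [[348.68203401 139.04290654]]
[352.37313433 142.50746269] 67
```

View pics/g23.png

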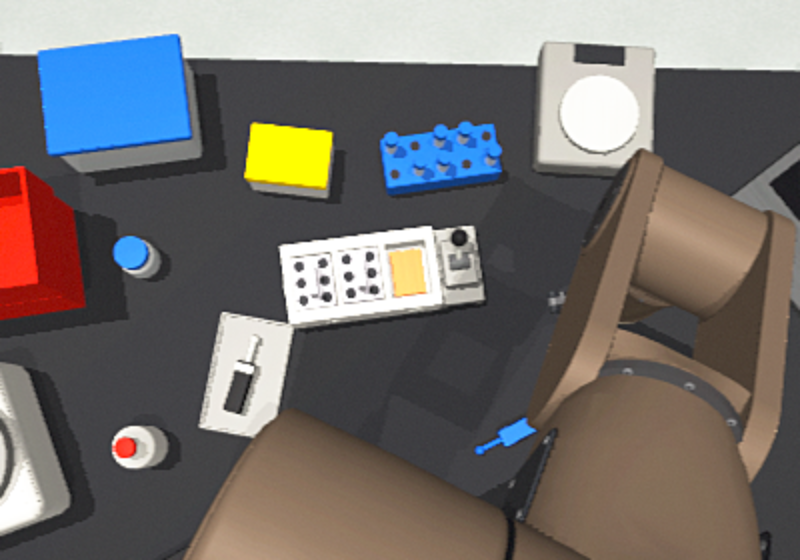

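```bash
python3 -c "
from bench import manip; print(manip.hand_in())"
```

```text
the job is handed in; nothing more can be done
None
```

I finished the job and handed it in at about 50 s on the robot's clock. No verdict was reported.

- **Touch-off:** I used the smaller black probe from the tray. It touched the left front, right front and left-end buttons in that order, with contact forces of 12–16 N. The contacts matched the heater pose found from the images to within about 0.6 mm, with a turn of 0.152 rad. The probe then went back in its tray.
- **Tube blocks:** I found only two on the bench. They went into the left and middle recesses and were pressed until they bottomed hard at the computed flush height. The block underside was 22 mm above the bench and the force rose past 30 N.
- **Lever:** I pushed it only after both blocks were home, until it reached its end stop.

**Last checks:**
- The pictures show both blocks flush, and the probe lying in its tray with the fingers clear.
- By eye, the lever ball is at top-camera row 138.5, against 139.0 predicted for fully on. An automatic dark-pixel check gave row 142.5, about the 0.8 rad limit. I put that down to other dark parts of the lever caught in the same window.
- The fine edge fit of the seated ribs did not settle on either block, so I relied on the overlay and the arm's position and force readings for their seating.
- The last side-camera recognition put the tip box and beaker at wrong places. The jar, wash bottle, tip box and tube rack stand where they did in the top picture. The arm hid the reagent bottle and beaker there. The recogniser still found the reagent bottle in the side view, but I did not recheck the beaker.

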